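Reload the cartridge changer and seal it to the click

ROBOT

A 6-joint arm with a two-finger parallel gripper is mounted at the origin on the work surface. World frame = base frame: x ahead of the robot, y to its left, z up, the work surface at z = 0. Lengths are in m, angles in rad, forces in N, time in s.
With the tool pointing down it reaches from about 0.35 to 0.975 m from the base axis. Payload 17.4 kg.
Tool frame: the origin (TCP) lies on the centre line of the jaws, within the pads' length; the fingertips stand 25 mm ahead of it and the grasp point (between the pads) lies 6 mm ahead of it; z points along the fingers, x is the direction in which the jaws open and shut, and the axes are right-handed (so a half turn about z gives the same grasp; the last joint's range is limited). The gripper opens to 85 mm and grips with 20 to 120 N. Pads are 22 mm wide; open, the fingers measure 114 mm over their backs; the gripper's body (76 mm by 85 mm) begins 54 mm behind the grasp point. The pads swing forward as they close: fully open they stand 13 mm farther back than shut.
Start: joints at [-1.364, 0.116, 1.442, -0, 1.584, -0.038], TCP at [0.164, -0.655, 0.229] pointing down, gripper open.
Joint ranges: [-2.83, 2.83], [-0.83, 2.19], [0.07, 2.5], [-1.14, 4.28], [0.01, 3], [-2.97, 2.97]. Speed limits (rad/s): [1.89, 1.89, 2.22, 3.14, 3.14, 3.14].

INTERFACE

Orientations are given as a unit quaternion [x, y, z, w].
In Python, from bench import * gives the robot as it stands.
- The arm moves only by the tool jog_arm, never from a script. Its argument "steps" is a list of rows, each an object with "grip": the opening, from 0 (shut) to 1 (fully open); "offset": the shift along the tool's x, y, z normalised to -1 to 1, where 1 is 0.6 m, a list of three; "spin": the turn about the tool's z normalised to -1 to 1, where 1 is 90 degrees. In form: [{"grip": grip, "offset": [x, y, z], "spin": spin}, ...]. A call has 1 to 10 rows; each row is the pose to reach, as a shift and turn from the pose commanded when the call began, along the tool's axes at that moment; what a row does not reach only later rows make up. A row lasts 1/8 s, in which the tool goes at most 62.5 mm and 10.7 degrees, less where a joint would pass 70% of its speed; a pose out of reach is approached as far as the arm can. A call with a number of a shift or a turn outside -1 to 1 is refused whole. A call with a gripper value outside its range is refused whole. The fingers move at their own pace and stop on an object; "grip_force" is the grip in N (left out, the last holds). Time passes only in rows, so rows that repeat a pose let the fingers close. It gives the time, the measured TCP pose, the force and the opening at its end, in the units of the state.
- observe(): the state, without advancing time (a new reading comes with each control period).
- read_camera(name): name is "side" or "top"; returns a dict with "pixels" (384x512x3 uint8, red, green, blue), "fovy" (degrees; the focal length in pixels is half the picture's height over the tangent of half this angle, whatever the lens; pixels are square), "cx", "cy" (the principal point, pixels), "dist_coeffs" ([k1, k2, p1, p2, k3] as OpenCV has them; the pictures are not rectified), "rvec" (rotation vector, rad) and "tvec" (3), from world to camera coordinates, as OpenCV has them. Camera axes: x right, y down, z forward; pixel columns grow to the right and rows downward; lengths in m; the calibration is good to about 2 mm. A picture is of the moment at which its call begins. There is no depth.
- finish_job(): hands the job in, once; it reports no verdict.
The state is a dict: "t": time; "joint_positions": joint angles; "dq": joint speeds; "effort": joint torques, N m; "ee_pos": TCP position; "tool_rot": TCP orientation; "force": force on the tool from outside, world axes, zero at the start; "torque": the same for the moment, N m; "opening": finger opening in m.
Only numpy, scipy, OpenCV 4.12 (cv2) and the standard library are available. Lean on these libraries where they do the work, as an engineer would, in place of code of your own. Each camera call takes 0.05 s, during which the arm holds its last target. There are 200 camera calls.

TASK

Reload the rotary cartridge changer: drop the spent (short) cartridges from the carousel into the grey waste box and stand each fresh (tall) cartridge from the black mat upright in a pocket of its own, leaving no fresh one behind and making sure pocket A, the one that will come under the press first, gets one. Only then turn the carousel clockwise (seen from above) by one detent so that pocket A clicks in under the press ram, and turn the ratchet thimble on top clockwise until the ram bears on the cartridge and the slip clutch has clicked at least twice. Leave it pressed, let go of everything, and do not disturb the bottle or the beaker.

Things in the scene. Friction and masses are not known exactly. Their poses are not given: they have to be found in the camera images.
- changer: The cartridge changer, fixed; the carousel's vertical axis passes through this origin, on the bench. Round base, 115 mm radius, 14 mm thick. Its own +x axis points to the press: a post at x = 158 mm carries a bridge, top 180 mm above the bench, to the press head (42 mm diameter, 150 to 180 mm above the bench) centred at x = 90 mm. Yaw within 0.3 rad.
- carousel (a joint): Turn of the carousel, rad, growing clockwise seen from above. It has detents at 0 (start, loading), 1.047 (pocket A under the press), 2.094 (B) and 3.142 (C). Between detents it resists, then snaps on by itself: about 3 N at the index peg. Aluminium disc of 122 mm radius, top face 42 mm above the bench.
- pocketA (a point): Floor centre (42 mm above the bench) of pocket A, a shallow round cup on the carousel, 90 mm from its axis. At the start it is 60 degrees counter-clockwise (seen from above) from the press, the pocket nearest to it. The cup's wall leans outwards, bore 49 mm at the floor and 53 mm at its rim, 10 mm high, so a cartridge's foot has 2.5 mm play all round.
- pocketB (a point): Floor centre of pocket B, the same kind, a further 60 degrees counter-clockwise round the carousel.
- pocketC (a point): Floor centre of pocket C, the same kind, a further 60 degrees counter-clockwise (at the start opposite the press).
- peg_top (a point): Top centre of the index peg, a round upright steel peg of 14 mm diameter standing on the carousel disc 90 mm from its axis, 104 mm high above the bench (62 mm above the disc); at the start 60 degrees counter-clockwise beyond pocket C. It can be pinched or pushed to turn the carousel, and may turn between the fingers.
- thimble_grip (a point): On the vertical axis of the ratchet thimble on top of the press head, at the height to grip (210 mm above the bench). The thimble is a knurled steel cylinder of 31 mm diameter, from 190 to 227 mm above the bench; it does not rise or sink.
- screw (a joint): Turn of the press screw, rad, 0 to 8.2, growing clockwise from above, which lowers the ram by 3 mm per rad. It starts between 1.8 and 3.4 and meets a fresh cartridge at about 7.0. The thimble drives it (about 0.05 N m) through the slip clutch, and it holds where it is left. If nothing is under the ram it runs on to its stop at 8.2.
- clutch (a joint): Slip of the thimble relative to the screw, rad, clockwise positive, 0 at the start. It stays put until the screw is blocked, then slips in clicks at up to 0.13 N m; each click is 0.26 rad of slip. Turning the thimble back also turns the screw back.
- ram: The steel ram under the press head, 20 mm diameter, at its tip (this origin: centre of the flat lower end). It comes straight down as the screw turns; 109 mm above the bench at screw 0. A fresh cartridge in a pocket tops out at 88 mm.
- tray: Black rubber mat, fixed, 230 x 130 x 5 mm, on which the fresh cartridges stand; to the left or to the right of the changer. Origin at the centre of its underside.
- waste: Grey plastic open waste box, fixed, 190 (x) x 140 (y) x 55 mm high outside, walls 4 mm; on the other side. Origin at the centre of its underside.
- fresh1: A fresh cartridge, 46 mm tall overall, about 60 g; two or three are present. All cartridges stand upright: a white plastic cylinder of 32 mm diameter on a heavy round steel foot of 44 mm diameter, 6 mm thick; origin at the centre of the underside.
- fresh2: A fresh cartridge, 46 mm tall overall, about 60 g; two or three are present. As fresh1.
- fresh3: A fresh cartridge, 46 mm tall overall, about 60 g; two or three are present. As fresh1.
- spent1: A spent cartridge, the same but only 36 mm tall overall, in a pocket at the start; two or three are present, one to a pocket. Origin at the centre of the underside.
- spent2: A spent cartridge, the same but only 36 mm tall overall, in a pocket at the start; two or three are present, one to a pocket. Origin at the centre of the underside.
- spent3: A spent cartridge, the same but only 36 mm tall overall, in a pocket at the start; two or three are present, one to a pocket. Origin at the centre of the underside.
- reagent: Bystander: amber bottle, 60 mm diameter, 130 mm high, behind the work. Leave alone.
- beaker: Bystander: glass beaker, 70 mm diameter, 90 mm high, behind the work. Leave alone.
There are look-alikes about, which are no part of the job. Leave any green or red look-alike of the fresh3 alone.

How it is judged:
By the outcome, as a careful person would: the job done as asked, in the order asked, and still so for the second after the job is handed in, with the robot touching nothing.
Of fresh1, fresh2, fresh3 only 2 to 3 are there at a start; the rules pass over those that are not, and their reading is None.
Of spent1, spent2, spent3 only 2 to 3 are there at a start; the rules pass over those that are not, and their reading is None.
At some moment in a run one of fresh1, fresh2, fresh3 may be knocked a few centimetres aside while the robot is not near it.
It also fails if it takes over 210 s, if anything falls off the work surface, if the arm or the gripper's body presses on something with over 40 N, if the wrist force passes 120 N, or if a joint passes its speed limit or range.

## Working session

There is one attempt and no reset: what is moved stays moved. The work goes in short steps, Python scripts to look and compute and a tool call to move; the robot and the scene stay as the last step left them, time stands still between calls to the robot, and variables do not carry over. Pictures are saved under pics/ and viewed, about 12 in all and at most 16, crops included, and the job is handed in when it is done.

Besides the shell and the picture viewer there is one more tool, called after "Emit:" in YAML: its name, and indented under it one key for each argument. jog_arm: Moves the arm, as the interface text tells. Its arguments: {"type":"object","properties":{"steps":{"type":"array"},"grip_force":{"type":"number"}},"required":["steps"]}

```bash
mkdir -p pics; ls
cat > h.py <<'E'
from bench import *
import numpy as np, cv2
def cam(n):
    c=read_camera(n); p=c["pixels"]; f=p.shape[0]/2/np.tan(np.radians(c["fovy"])/2)
    c["K"]=np.array([[f,0,c["cx"]],[0,f,c["cy"]],[0,0,1.]]); c["D"]=np.array(c["dist_coeffs"],float)
    c["R"]=cv2.Rodrigues(np.array(c["rvec"],float))[0]; c["t"]=np.array(c["tvec"],float).reshape(3); return c
def ray(c,uv,z):
    u=cv2.undistortPoints(np.array(uv,float).reshape(-1,1,2),c["K"],c["D"]).reshape(-1,2)
    d=np.c_[u,np.ones(len(u))]@c["R"]; o=-c["R"].T@c["t"]
    s=(z-o[2])/d[:,2]; return o+d*s[:,None]
def proj(c,P):
    return cv2.projectPoints(np.array(P,float).reshape(-1,1,3),np.array(c["rvec"],float),c["t"],c["K"],c["D"])[0].reshape(-1,2)
def save(c,name,box=None,s=1):
    im=c["pixels"][:,:,::-1]
    if box: im=im[box[1]:box[3],box[0]:box[2]]
    cv2.imwrite("pics/"+name,cv2.resize(im,None,fx=s,fy=s,interpolation=cv2.INTER_CUBIC))
E
python3 - <<'E'
from h import *
for n in("top","side"):
    c=cam(n); save(c,n+"0.png",None,1.5); print(n,-c["R"].T@c["t"],c["R"][2],c["fovy"])
s=observe(); print(s)
E
```

```text
pics
top [ 0.37475044 -0.07722027  1.20100466] [ 0.17392323  0.00935576 -0.98471477] 52.711103077046516
side [ 0.28827994 -0.96031177  0.83162576] [ 0.25084042  0.76344298 -0.59517553] 44.097624801443544
{'t': 0.1, 'joint_positions': array([-1.36380939e+00,  1.16450372e-01,  1.44221047e+00, -1.44474446e-05,
        1.58399178e+00, -3.77927214e-02]), 'dq': array([ 0.00131203, -0.00103876, -0.00129073,  0.0005151 , -0.00167161,
        0.00066423]), 'effort': array([ 1.81175383e-04, -7.33667922e+01, -6.33791399e+01, -2.46455675e-04,
        5.24725387e-03, -8.30365281e-06]), 'ee_pos': array([ 0.16353733, -0.65470979,  0.22802021]), 'tool_rot': array([ 7.88144031e-01, -6.15490621e-01, -4.09738362e-04, -3.36228978e-04]), 'force': array([-0.23479549, -0.28662026,  0.018755  ]), 'torque': array([-0.00099911,  0.01046403,  0.01996108]), 'opening': 0.08534784481253434}
```

View pics/top0.png

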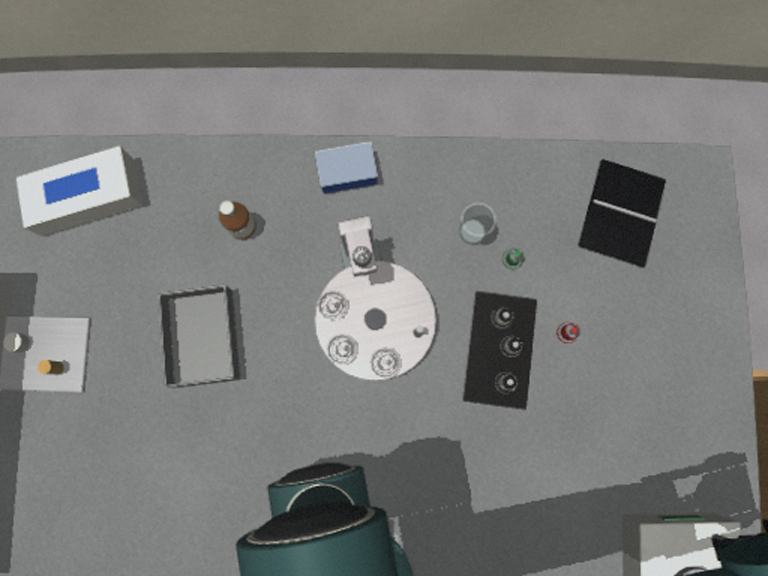

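View pics/side0.png

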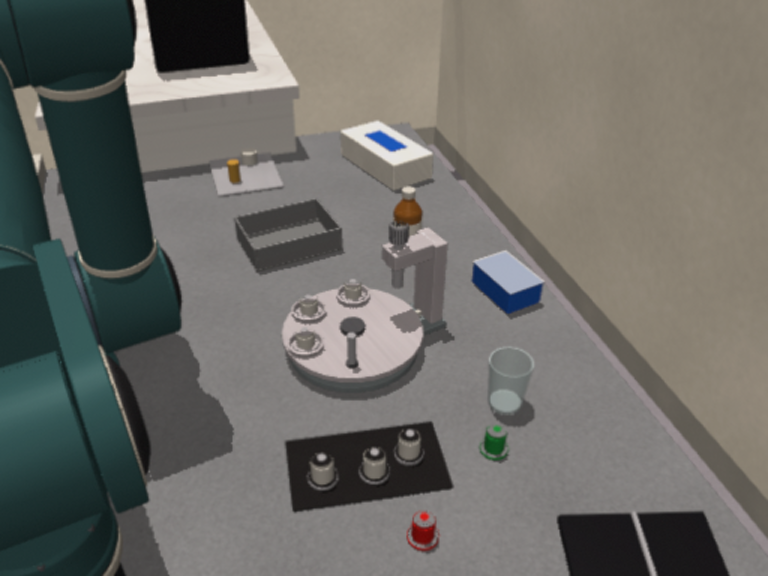

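Three spent cartridges are in the pockets: A at top-view 1.5x pixel (333,306), B (343,349), C (386,361). The peg is at (420,331), the thimble at (361,256) and the fresh ones at (502,317), (512,345) and (506,382). The waste box is on the left.

Run:
```python
from h import *
c=cam("top")
save(c,"topz.png",(200,160,370,285),4.7)
r=lambda u,z:ray(c,np.array(u)/1.5,z).round(4)
print("axis",r([(375,319)],.042)[:,:2]);print("thimble",r([(361,256)],.227)[:,:2]);print("peg",r([(420,331)],.104)[:,:2])
print("pockets",r([(333,306),(343,349),(386,361)],.052)[:,:2]);print("fresh",r([(502,317),(512,345),(506,382)],.005)[:,:2])
print("waste floor",r([(173,299),(231,292),(236,378),(178,384)],.004)[:,:2])
print("mat",r([(476,291),(537,298),(527,409),(463,402)],.005)[:,:2])
d=cam("side");save(d,"sidez.png",(180,120,320,345),2.6)
q=lambda u,z:ray(d,np.array(u)/1.5,z).round(4)
print("side thimble",q([(399,226)],.227)[:,:2]);print("peg",q([(351,336)],.104)[:,:2]);print("fresh feet",q([(322,480),(374,475),(409,455)],.008)[:,:2])
```

```text
axis [[ 0.5306 -0.0514]]
thimble [[ 0.6147 -0.0292]]
peg [[ 0.5007 -0.1385]]
pockets [[ 0.554   0.0331]
 [ 0.4683  0.0105]
 [ 0.4461 -0.0749]]
fresh [[ 0.544  -0.3146]
 [ 0.4859 -0.3345]
 [ 0.4099 -0.3208]]
waste floor [[0.5707 0.3781]
 [0.5877 0.2544]
 [0.4082 0.2331]
 [0.3929 0.354 ]]
mat [[ 0.5981 -0.2609]
 [ 0.5853 -0.3892]
 [ 0.3558 -0.3631]
 [ 0.3684 -0.2326]]
side thimble [[ 0.6179 -0.0333]]
peg [[ 0.5068 -0.1348]]
fresh feet [[ 0.41   -0.3197]
 [ 0.4839 -0.333 ]
 [ 0.5444 -0.3129]]
```

View pics/topz.png

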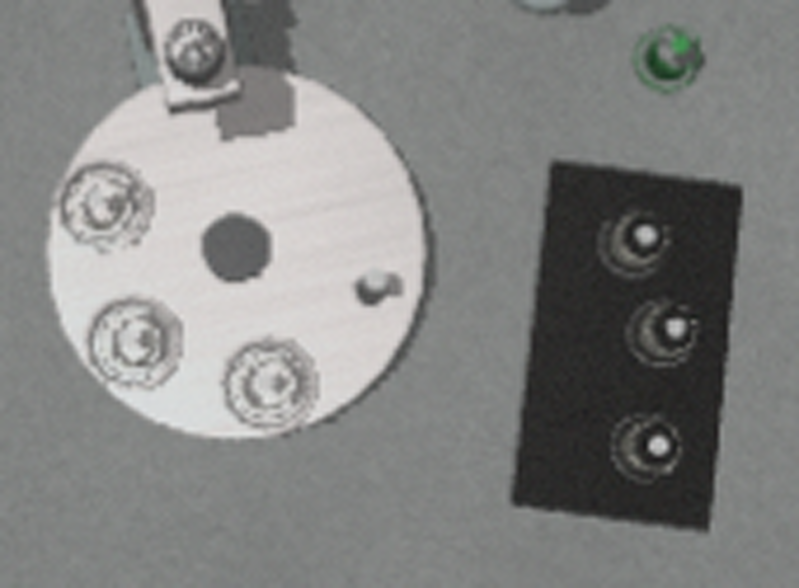

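View pics/sidez.png

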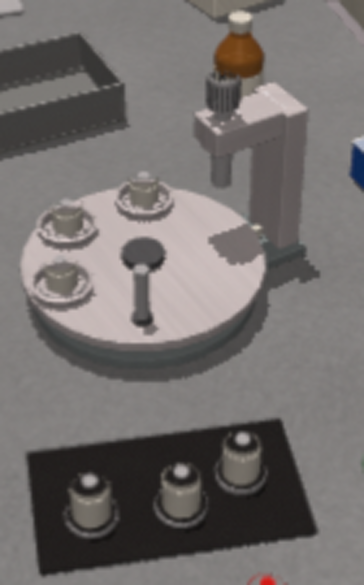

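The zoom shows the cup centres at A (108,207), B (136,342) and C (271,383), the disc centre near (237,251), and feet of fresh cartridges around (632,243), (660,332) and (645,448). I'll fit the geometry once and compare both views.

```bash
cat >> h.py <<'E'
def disc(c):
    hsv=cv2.cvtColor(c["pixels"],cv2.COLOR_RGB2HSV); m=(hsv[...,2]>165).astype(np.uint8)
    cs=cv2.findContours(m,cv2.RETR_EXTERNAL,cv2.CHAIN_APPROX_NONE)[0]
    rough=np.array([.5306,-.0514])
    P=np.vstack([ray(c,k.reshape(-1,2),.042)[:,:2] for k in cs]); 
    return P
E
python3 - <<'E'
from h import *
from scipy.optimize import least_squares as ls
for n in("top","side"):
    c=cam(n);P=disc(c); r=np.linalg.norm(P-[.5306,-.0514],axis=1); P=P[abs(r-.122)<.008]
    ang=np.degrees(np.arctan2(*(P-[.5306,-.0514]).T[::-1]))
    s=ls(lambda p:np.hypot(*(P-p[:2]).T)-p[2],[.53,-.05,.122],loss="soft_l1",f_scale=.001);print(n,len(P),s.x.round(4),np.histogram(ang,8)[0])
c=cam("top")
z=lambda u,h:ray(c,np.array(u)/4.7+[200-.4,160-.4],h)[:,:2].round(4)
print("cups",z([(108,207),(136,342),(271,383)],.047)); print("thimble",z([(196,51)],.227)); print("fresh",z([(632,243),(660,332),(645,448)],.008));print("freshtop",z([(648,236),(677,328),(658,446)],.051)); print("peg base",z([(373,288)],.042))
d=cam("side"); q=lambda u,h:ray(d,np.array(u)/2.6+[180-.3,120-.3],h)[:,:2].round(4)
print("side thimble",q([(225,80)],.227),"cups",q([(144,197),(68,223),(61,284)],.047),"peg top",q([(141,269)],.104),"base",q([(143,320)],.042))
print("fresh",q([(240,470),(181,502),(91,512)],.009))
E
```

```text
top 217 [ 0.5311 -0.0503  0.1194] [29 28 28 18 22 31 31 30]
side 169 [ 0.5321 -0.0463  0.1195] [17 17 15 18 23 22 26 31]
cups [[ 0.5559  0.0318]
 [ 0.4696  0.0113]
 [ 0.4452 -0.0747]]
thimble [[ 0.6153 -0.0308]]
fresh [[ 0.5436 -0.3122]
 [ 0.4848 -0.3297]
 [ 0.409  -0.3187]]
freshtop [[ 0.5422 -0.314 ]
 [ 0.4836 -0.3315]
 [ 0.4091 -0.3182]]
peg base [[ 0.5071 -0.1389]]
side thimble [[ 0.6187 -0.0326]] cups [[ 0.5593  0.0452]
 [ 0.4725  0.0251]
 [ 0.4446 -0.066 ]] peg top [[ 0.5075 -0.1318]] base [[ 0.508 -0.133]]
fresh [[ 0.5454 -0.3055]
 [ 0.4867 -0.3236]
 [ 0.4122 -0.3117]]
```

```bash
cat >> h.py <<'E'
def now():
    s=observe(); q=s["tool_rot"]; from scipy.spatial.transform import Rotation as Ro
    R=Ro.from_quat(q).as_matrix(); return s,np.array(s["ee_pos"]),R,np.degrees(np.arctan2(R[1,0],R[0,0]))
def go(*W,start=None,yaw=None):
    "offsets (units of moves) of world waypoints from start/present pose"
    s,p,R,y=now(); print("pose",p.round(4),"yaw",round(y,2),"F",np.round(s["force"],1),"Tz",round(s["torque"][2],3),"open",round(s["opening"],4),"q6",round(s["joint_positions"][5],2),"t",round(s["t"],2))
    if start is not None: p=np.array(start,float)
    if yaw is not None:
        a=np.radians(yaw); R=np.array([[np.cos(a),np.sin(a),0],[np.sin(a),-np.cos(a),0],[0,0,-1]])
    for w in W: print(w,((np.array(w)-p)@R/.6).round(4))
E
python3 - <<'E'
from h import *
go((.36,-.31,.30),(.5555,.0346,.28))
A=(.5555,.0346);B=(.4683,.0125);C=(.4437,-.0741)
print("yaw -45, from A up .28")
go((*A,.079),(.48,.25,.28),(.545,.305,.28),(.545,.305,.085),start=(*A,.28),yaw=-45)
E
```

```text
pose [ 0.1636 -0.6549  0.2286] yaw -75.98 F [ 0.9 -0.  -0.1] Tz -0.023 open 0.0855 q6 -0.04 t 0.4
(0.36, -0.31, 0.3) [-0.4783 -0.4569 -0.1189]
(0.5555, 0.0346, 0.28) [-0.9566 -0.9122 -0.0855]
yaw -45, from A up .28
pose [ 0.1636 -0.6549  0.2286] yaw -75.98 F [ 0.9 -0.  -0.1] Tz -0.023 open 0.0855 q6 -0.04 t 0.4
(0.5555, 0.0346, 0.079) [0.    0.    0.335]
(0.48, 0.25, 0.28) [-0.3428 -0.1649  0.    ]
(0.545, 0.305, 0.28) [-0.331  -0.3063  0.    ]
(0.545, 0.305, 0.085) [-0.331  -0.3063  0.325 ]
```

Emit:
jog_arm:
  steps:
    - {"grip": 0.65,"offset": [0,0,-0.1],"spin": -0.1}
    - {"grip": 0.65,"offset": [-0.48,-0.457,-0.12],"spin": -0.344}
    - {"grip": 0.65,"offset": [-0.48,-0.457,-0.12],"spin": -0.344}
    - {"grip": 0.65,"offset": [-0.957,-0.912,-0.12],"spin": -0.344}
    - {"grip": 0.65,"offset": [-0.957,-0.912,-0.12],"spin": -0.344}
    - {"grip": 0.65,"offset": [-0.957,-0.912,-0.12],"spin": -0.344}
    - {"grip": 0.65,"offset": [-0.957,-0.912,-0.1],"spin": -0.344}
    - {"grip": 0.65,"offset": [-0.957,-0.912,-0.0855],"spin": -0.344}
    - {"grip": 0.65,"offset": [-0.957,-0.912,-0.0855],"spin": -0.344}
    - {"grip": 0.65,"offset": [-0.957,-0.912,-0.0855],"spin": -0.344}

```text
t: 1.65
ee_pos: [0.4418, -0.164, 0.288]
tool_rot: [0.924, -0.383, 0.001, 0.0]
force: [1.3, -1.1, -0.2]
opening: 0.0554
```

Run:
```python
from h import *
go((.5555,.0346,.28),(.5555,.0346,.15),(.5555,.0346,.079))
```

```text
pose [ 0.4418 -0.164   0.288 ] yaw -45.02 F [ 1.3 -1.1 -0.2] Tz 0.009 open 0.0554 q6 0.38 t 1.65
(0.5555, 0.0346, 0.28) [-0.1002 -0.3679  0.0134]
(0.5555, 0.0346, 0.15) [-0.1004 -0.3679  0.23  ]
(0.5555, 0.0346, 0.079) [-0.1005 -0.3678  0.3484]
```

Emit:
jog_arm:
  steps:
    - {"grip": 0.65,"offset": [-0.1,-0.368,0.013],"spin": 0}
    - {"grip": 0.65,"offset": [-0.1,-0.368,0.013],"spin": 0}
    - {"grip": 0.65,"offset": [-0.1,-0.368,0.013],"spin": 0}
    - {"grip": 0.65,"offset": [-0.1,-0.368,0.013],"spin": 0}
    - {"grip": 0.65,"offset": [-0.1,-0.368,0.013],"spin": 0}
    - {"grip": 0.65,"offset": [-0.1,-0.368,0.18],"spin": 0}
    - {"grip": 0.65,"offset": [-0.1,-0.368,0.25],"spin": 0}
    - {"grip": 0.65,"offset": [-0.1,-0.368,0.25],"spin": 0}
    - {"grip": 0.65,"offset": [-0.1,-0.368,0.25],"spin": 0}

```text
t: 2.78
ee_pos: [0.5551, 0.0321, 0.1385]
tool_rot: [0.924, -0.383, -0.0, 0.0]
force: [0.3, 0.5, 0.8]
opening: 0.0553
```

Run:
```python
from h import *
go((.5555,.0346,.079))
c=cam("side"); a=np.array(c["pixels"]); 
save(c,"s1.png",(180,90,320,250),4)
```

```text
pose [0.5551 0.0321 0.1385] yaw -45.05 F [0.3 0.5 0.8] Tz 0.026 open 0.0553 q6 0.8 t 2.77
(0.5555, 0.0346, 0.079) [-0.0024 -0.0034  0.0992]
```

View pics/s1.png

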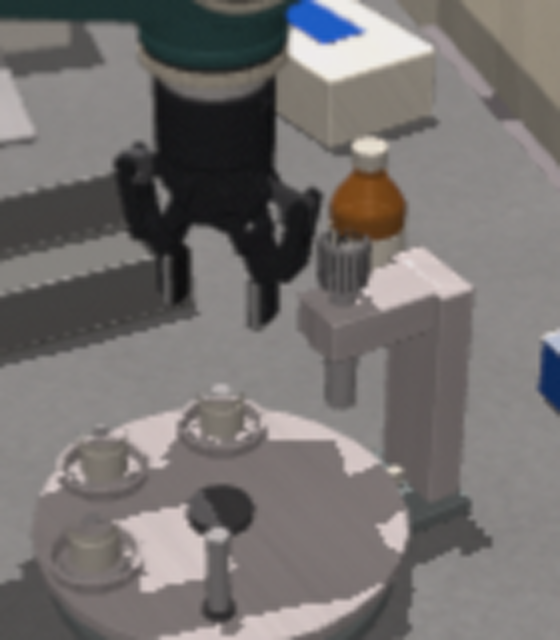

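Emit:
jog_arm:
  steps:
    - {"grip": 0.65,"offset": [-0.002,-0.003,-0.1],"spin": 0}
    - {"grip": 0.65,"offset": [-0.002,-0.003,-0.2],"spin": -0.2}
    - {"grip": 0.65,"offset": [-0.002,-0.003,-0.2],"spin": -1}
    - {"grip": 0.65,"offset": [-0.002,-0.003,-0.2],"spin": -1}
    - {"grip": 0.65,"offset": [-0.002,-0.003,-0.2],"spin": -1}
    - {"grip": 0.65,"offset": [-0.002,-0.003,-0.2],"spin": -1}
    - {"grip": 0.65,"offset": [-0.002,-0.003,-0.2],"spin": -1}
    - {"grip": 0.65,"offset": [-0.002,-0.003,-0.2],"spin": -1}
    - {"grip": 0.65,"offset": [-0.002,-0.003,-0.1],"spin": -1}
    - {"grip": 0.65,"offset": [-0.002,-0.003,-0.02],"spin": -1}

```text
t: 4.08
ee_pos: [0.5564, 0.0346, 0.1514]
tool_rot: [0.923, 0.384, 0.002, 0.001]
force: [0.7, 0.3, -0.5]
opening: 0.0553
```

Emit:
jog_arm:
  steps:
    - {"grip": 0.65,"offset": [0,0,0.06],"spin": 0}
    - {"grip": 0.65,"offset": [0,0,0.12],"spin": 0}
    - {"grip": 0.65,"offset": [0,0,0.12],"spin": 0}

```text
t: 4.45
ee_pos: [0.5554, 0.0346, 0.0782]
tool_rot: [0.924, 0.383, -0.0, -0.0]
force: [0.3, -0.2, 0.3]
opening: 0.0553
```

Run:
```python
from h import *
go((.5555,.0346,.079))
c=cam("side"); a=np.array(c["pixels"]); 
save(c,"s2.png",(180,90,320,250),4)
```

```text
pose [0.5554 0.0346 0.0782] yaw 44.98 F [ 0.3 -0.2  0.3] Tz 0.01 open 0.0553 q6 -0.77 t 4.45
(0.5555, 0.0346, 0.079) [ 0.      0.0001 -0.0014]
```

View pics/s2.png

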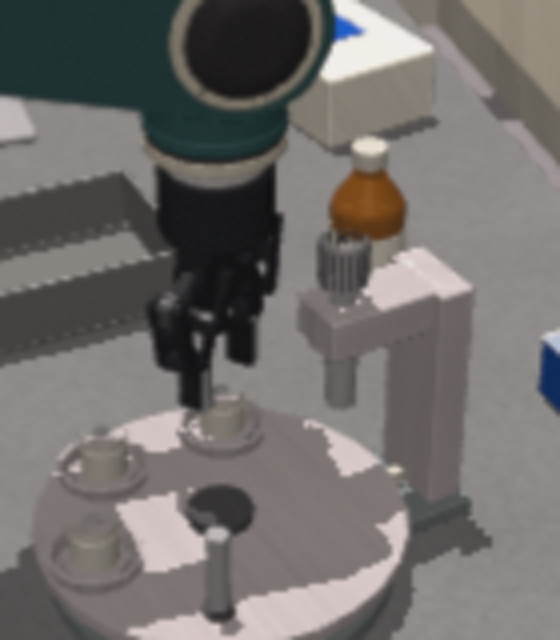

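Run:
```python
from h import *
for n,o,s in(("side",(180,90),4),("top",(200,160),4.7)):
    c=cam(n)
    for nm,P in (("tip1",(.5554+.028*.707,.0346+.028*.707,.06)),("tip2",(.5554-.0196,.0346-.0196,.06)),("A z.06",(.5554,.0346,.06)),("A rim",(.5554,.0346,.052)),("peg",(.5065,-.1386,.104)),("hub",(.531,-.052,.042)),("thim",(.618,-.030,.227)),("B",(.4683,.0125,.052)),("C",(.4437,-.0741,.052))):
        print(n,nm,((proj(c,P)[0]-o+.4)*s).round(0))
save(c,"t2.png",(200,160,370,285),4.7)
```

```text
side tip1 [240. 397.]
side tip2 [200. 440.]
side A z.06 [220. 418.]
side A rim [221. 428.]
side peg [219. 542.]
side hub [221. 524.]
side thim [344. 241.]
side B [103. 470.]
side C [ 95. 560.]
top tip1 [ 72. 173.]
top tip2 [132. 236.]
top A z.06 [102. 205.]
top A rim [103. 207.]
top peg [378. 277.]
top hub [238. 249.]
top thim [195.  46.]
top B [133. 343.]
top C [270. 385.]
```

View pics/t2.png

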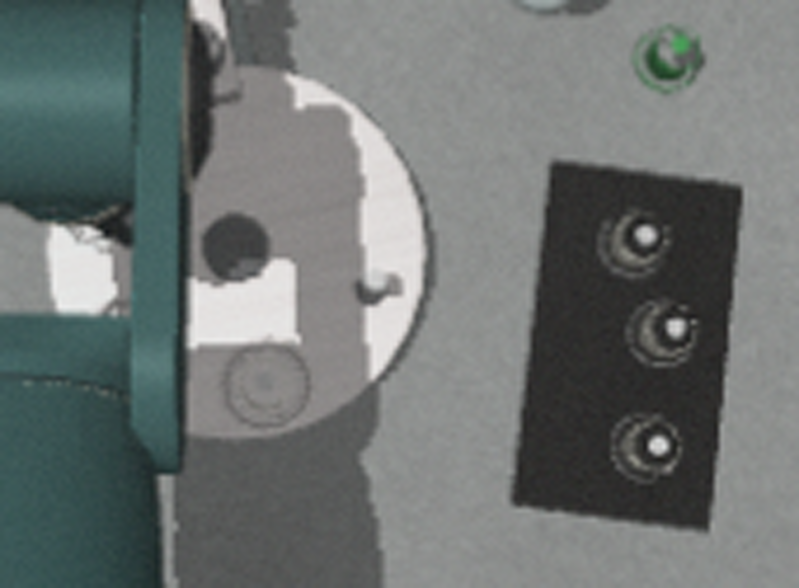

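Emit:
jog_arm:
  steps:
    - {"grip": 0.2,"offset": [0,0,0],"spin": 0}
    - {"grip": 0.2,"offset": [0,0,0],"spin": 0}
    - {"grip": 0.2,"offset": [0,0,0],"spin": 0}
    - {"grip": 0.2,"offset": [0,0,0],"spin": 0}
    - {"grip": 0.2,"offset": [0,0,0],"spin": 0}
  grip_force: 25

```text
t: 5.22
ee_pos: [0.5554, 0.0347, 0.0777]
tool_rot: [0.924, 0.383, -0.0, -0.0]
force: [-0.4, 0.2, 0.5]
opening: 0.017
```

Run:
```python
from h import *
go((.5555,.0346,.079))
c=cam("side"); a=np.array(c["pixels"]); 
save(c,"s3.png",(200,140,270,220),8)
```

```text
pose [0.5554 0.0347 0.0777] yaw 44.99 F [-0.4  0.2  0.5] Tz 0.03 open 0.017 q6 -0.77 t 5.22
(0.5555, 0.0346, 0.079) [-0.      0.0003 -0.0022]
```

View pics/s3.png

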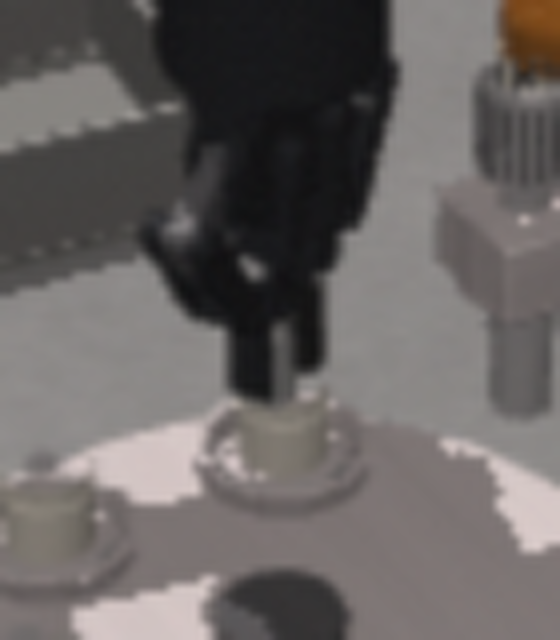

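Emit:
jog_arm:
  steps:
    - {"grip": 0.65,"offset": [0,0,0],"spin": 0}
    - {"grip": 0.65,"offset": [0,0,0],"spin": 0}
    - {"grip": 0.65,"offset": [0,0,0],"spin": 0}
    - {"grip": 0.65,"offset": [0,0,0.01],"spin": 0}
    - {"grip": 0.65,"offset": [0,0,0.02],"spin": 0}
    - {"grip": 0.2,"offset": [0,0,0.02],"spin": 0}
    - {"grip": 0.2,"offset": [0,0,0.02],"spin": 0}
    - {"grip": 0.2,"offset": [0,0,0.02],"spin": 0}
    - {"grip": 0.2,"offset": [0,0,0.02],"spin": 0}
    - {"grip": 0.2,"offset": [0,0,0.02],"spin": 0}

```text
t: 6.52
ee_pos: [0.5555, 0.0348, 0.0658]
tool_rot: [0.924, 0.383, 0.0, -0.0]
force: [0.6, 1.6, 0.1]
opening: 0.0305
```

Run:
```python
from h import *
go((.5555,.0346,.079))
c=cam("side"); a=np.array(c["pixels"]); 
save(c,"s4.png",(200,130,290,220),6)
```

```text
pose [0.5555 0.0348 0.0658] yaw 44.99 F [0.6 1.6 0.1] Tz -0.051 open 0.0305 q6 -0.77 t 6.53
(0.5555, 0.0346, 0.079) [-0.0002  0.0002 -0.022 ]
```

View pics/s4.png

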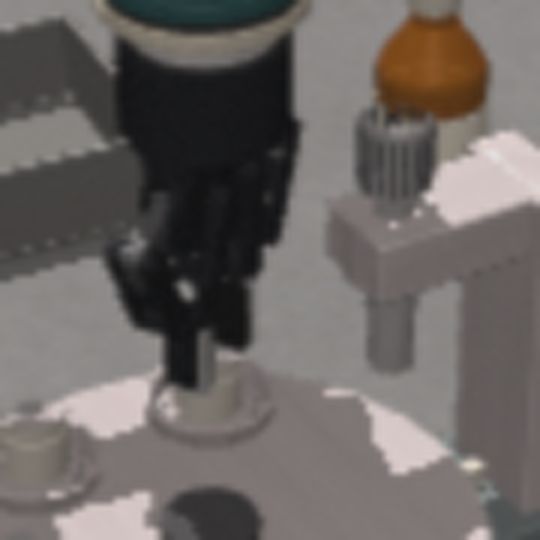

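Emit:
jog_arm:
  steps:
    - {"grip": 0.2,"offset": [0,0,-0.03],"spin": 0}
    - {"grip": 0.2,"offset": [0,0,-0.1],"spin": 0}
    - {"grip": 0.2,"offset": [0,0,-0.2],"spin": 0}
    - {"grip": 0.2,"offset": [0,0,-0.28],"spin": 0}
    - {"grip": 0.2,"offset": [0.08,-0.08,-0.28],"spin": 0}
    - {"grip": 0.2,"offset": [0.15,-0.16,-0.28],"spin": 0}
    - {"grip": 0.2,"offset": [0.22,-0.23,-0.28],"spin": 0}
    - {"grip": 0.2,"offset": [0.28,-0.3,-0.28],"spin": 0}
    - {"grip": 0.2,"offset": [0.306,-0.33,-0.28],"spin": 0}
    - {"grip": 0.2,"offset": [0.306,-0.33,-0.28],"spin": 0}

```text
t: 7.82
ee_pos: [0.5451, 0.3055, 0.2344]
tool_rot: [0.924, 0.383, 0.0, 0.0]
force: [1.0, -0.7, -0.4]
opening: 0.0302
```

Run:
```python
from h import *
go((.545,.305,.05))
c=cam("side"); print((proj(c,now()[1])[0]).round(0)); save(c,"s5.png",(120,40,300,220),3.3)
c=cam("top"); print((proj(c,now()[1])[0]).round(0));
```

```text
pose [0.5451 0.3055 0.2344] yaw 45.09 F [ 1.  -0.7 -0.4] Tz -0.005 open 0.0302 q6 -0.32 t 7.83
(0.545, 0.305, 0.05) [-0.0007  0.0004  0.3073]
[206.  95.]
[111. 194.]
```

View pics/s5.png

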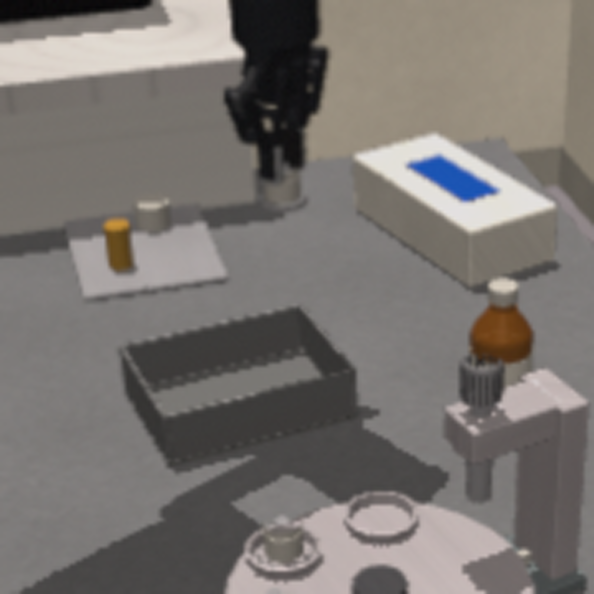

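Emit:
jog_arm:
  steps:
    - {"grip": 0.2,"offset": [0,0,0.1],"spin": 0}
    - {"grip": 0.2,"offset": [0,0,0.2],"spin": 0}
    - {"grip": 0.2,"offset": [0,0,0.3],"spin": 0}
    - {"grip": 0.2,"offset": [0,0,0.307],"spin": 0}
    - {"grip": 0.6,"offset": [0,0,0.307],"spin": 0}
    - {"grip": 0.6,"offset": [0,0,0.307],"spin": 0}
    - {"grip": 0.65,"offset": [0,0,0.307],"spin": 0}
    - {"grip": 0.65,"offset": [0,0,0.2],"spin": 0}
    - {"grip": 0.65,"offset": [0,0,0.1],"spin": 0}
    - {"grip": 0.65,"offset": [0,0,0.05],"spin": 0}

```text
t: 9.18
ee_pos: [0.546, 0.305, 0.209]
tool_rot: [0.924, 0.383, 0.003, -0.0]
force: [-0.0, -0.4, -0.9]
opening: 0.0556
```

Run:
```python
from h import *
go((.4683,.0125,.17),(.4683,.0125,.066))
print("from B .066 ");go((.4683,.0125,.17),(.495,.30,.17),(.495,.30,.05),start=(.4683,.0125,.066),yaw=45)
print("C");go((.4437,-.0741,.17),(.4437,-.0741,.066),start=(.495,.30,.17),yaw=45)
print("from C ");go((.4437,-.0741,.17),(.445,.295,.17),(.445,.295,.05),start=(.4437,-.0741,.066),yaw=45)
```

```text
pose [0.546 0.305 0.209] yaw 44.99 F [-0.  -0.4 -0.9] Tz -0.02 open 0.0556 q6 -0.32 t 9.18
(0.4683, 0.0125, 0.17) [-0.4366  0.253   0.0632]
(0.4683, 0.0125, 0.066) [-0.4375  0.2527  0.2365]
from B .066 
pose [0.546 0.305 0.209] yaw 44.99 F [-0.  -0.4 -0.9] Tz -0.02 open 0.0556 q6 -0.32 t 9.18
(0.4683, 0.0125, 0.17) [ 0.      0.     -0.1733]
(0.495, 0.3, 0.17) [ 0.3703 -0.3074 -0.1733]
(0.495, 0.3, 0.05) [ 0.3703 -0.3074  0.0267]
C
pose [0.546 0.305 0.209] yaw 44.99 F [-0.  -0.4 -0.9] Tz -0.02 open 0.0556 q6 -0.32 t 9.18
(0.4437, -0.0741, 0.17) [-0.5013  0.3804  0.    ]
(0.4437, -0.0741, 0.066) [-0.5013  0.3804  0.1733]
from C 
pose [0.546 0.305 0.209] yaw 44.99 F [-0.  -0.4 -0.9] Tz -0.02 open 0.0556 q6 -0.32 t 9.18
(0.4437, -0.0741, 0.17) [ 0.      0.     -0.1733]
(0.445, 0.295, 0.17) [ 0.4365 -0.4335 -0.1733]
(0.445, 0.295, 0.05) [ 0.4365 -0.4335  0.0267]
```

Emit:
jog_arm:
  steps:
    - {"grip": 0.65,"offset": [-0.1,0.06,0.03],"spin": 0}
    - {"grip": 0.65,"offset": [-0.2,0.12,0.05],"spin": 0}
    - {"grip": 0.65,"offset": [-0.3,0.18,0.06],"spin": 0}
    - {"grip": 0.65,"offset": [-0.38,0.22,0.06],"spin": 0}
    - {"grip": 0.65,"offset": [-0.437,0.253,0.06],"spin": 0}
    - {"grip": 0.65,"offset": [-0.437,0.253,0.06],"spin": 0}
    - {"grip": 0.65,"offset": [-0.437,0.253,0.06],"spin": 0}
    - {"grip": 0.65,"offset": [-0.437,0.253,0.15],"spin": 0}
    - {"grip": 0.65,"offset": [-0.437,0.253,0.2],"spin": 0}
    - {"grip": 0.65,"offset": [-0.437,0.253,0.233],"spin": 0}

```text
t: 10.42
ee_pos: [0.4671, 0.013, 0.0627]
tool_rot: [0.924, 0.383, -0.0, -0.0]
force: [0.4, -0.4, 0.4]
opening: 0.0556
```

Emit:
jog_arm:
  steps:
    - {"grip": 0.2,"offset": [0,0,0],"spin": 0}
    - {"grip": 0.2,"offset": [0,0,0],"spin": 0}
    - {"grip": 0.2,"offset": [0,0,0],"spin": 0}
    - {"grip": 0.2,"offset": [0,0,0],"spin": 0}
    - {"grip": 0.2,"offset": [0,0,0],"spin": 0}

```text
t: 11.05
ee_pos: [0.4675, 0.0118, 0.0645]
tool_rot: [0.924, 0.383, 0.0, 0.0]
force: [1.1, 1.4, 3.7]
opening: 0.0304
```

Run:
```python
from h import *
go((.4683,.0125,.066))
```

```text
pose [0.4675 0.0118 0.0645] yaw 44.98 F [1.1 1.4 3.7] Tz -0.019 open 0.0304 q6 -0.81 t 11.05
(0.4683, 0.0125, 0.066) [ 0.0018  0.0001 -0.0025]
```

Emit:
jog_arm:
  steps:
    - {"grip": 0.2,"offset": [0,0,-0.05],"spin": 0}
    - {"grip": 0.2,"offset": [0,0,-0.12],"spin": 0}
    - {"grip": 0.2,"offset": [0,0,-0.175],"spin": 0}
    - {"grip": 0.2,"offset": [0.08,-0.065,-0.175],"spin": 0}
    - {"grip": 0.2,"offset": [0.16,-0.13,-0.175],"spin": 0}
    - {"grip": 0.2,"offset": [0.24,-0.195,-0.175],"spin": 0}
    - {"grip": 0.2,"offset": [0.31,-0.26,-0.175],"spin": 0}
    - {"grip": 0.2,"offset": [0.37,-0.307,-0.175],"spin": 0}
    - {"grip": 0.2,"offset": [0.37,-0.307,-0.175],"spin": 0}
    - {"grip": 0.2,"offset": [0.37,-0.307,-0.175],"spin": 0}

```text
t: 12.3
ee_pos: [0.4939, 0.2988, 0.1687]
tool_rot: [0.924, 0.383, -0.0, 0.0]
force: [0.1, -0.4, -1.2]
opening: 0.0305
```

Emit:
jog_arm:
  steps:
    - {"grip": 0.2,"offset": [0,0,0.1],"spin": 0}
    - {"grip": 0.2,"offset": [0,0,0.19],"spin": 0}
    - {"grip": 0.2,"offset": [0,0,0.2],"spin": 0}
    - {"grip": 0.2,"offset": [0,0,0.2],"spin": 0}
    - {"grip": 0.65,"offset": [0,0,0.2],"spin": 0}
    - {"grip": 0.65,"offset": [0,0,0.2],"spin": 0}
    - {"grip": 0.65,"offset": [0,0,0.2],"spin": 0}
    - {"grip": 0.65,"offset": [0,0,0.1],"spin": 0}
    - {"grip": 0.65,"offset": [0,0,0],"spin": 0}
    - {"grip": 0.65,"offset": [0,0,0],"spin": 0}

```text
t: 13.55
ee_pos: [0.4956, 0.3, 0.1747]
tool_rot: [0.924, 0.383, 0.004, -0.0]
force: [-0.5, -0.6, 0.1]
opening: 0.0553
```

Emit:
jog_arm:
  steps:
    - {"grip": 0.65,"offset": [-0.08,0.06,0],"spin": 0}
    - {"grip": 0.65,"offset": [-0.16,0.12,0],"spin": 0}
    - {"grip": 0.65,"offset": [-0.24,0.18,0],"spin": 0}
    - {"grip": 0.65,"offset": [-0.32,0.24,0],"spin": 0}
    - {"grip": 0.65,"offset": [-0.4,0.3,0],"spin": 0}
    - {"grip": 0.65,"offset": [-0.46,0.35,0],"spin": 0}
    - {"grip": 0.65,"offset": [-0.5,0.38,0],"spin": 0}
    - {"grip": 0.65,"offset": [-0.5,0.38,0],"spin": 0}
    - {"grip": 0.65,"offset": [-0.5,0.38,0],"spin": 0}
    - {"grip": 0.65,"offset": [-0.5,0.38,0.05],"spin": 0}

```text
t: 14.8
ee_pos: [0.4441, -0.0735, 0.1402]
tool_rot: [0.924, 0.383, 0.001, 0.001]
force: [-0.2, 0.3, -0.6]
opening: 0.0555
```

Run:
```python
from h import *
go((.4437,-.0741,.066))
```

```text
pose [ 0.4441 -0.0735  0.1402] yaw 45.06 F [-0.2  0.3 -0.6] Tz -0.012 open 0.0555 q6 -1.01 t 14.8
(0.4437, -0.0741, 0.066) [-0.0014 -0.0002  0.1237]
```

Emit:
jog_arm:
  steps:
    - {"grip": 0.65,"offset": [-0.001,0,0.08],"spin": 0}
    - {"grip": 0.65,"offset": [-0.001,0,0.121],"spin": 0}
    - {"grip": 0.65,"offset": [-0.001,0,0.121],"spin": 0}
    - {"grip": 0.2,"offset": [-0.001,0,0.121],"spin": 0}
    - {"grip": 0.2,"offset": [-0.001,0,0.121],"spin": 0}
    - {"grip": 0.2,"offset": [-0.001,0,0.121],"spin": 0}
    - {"grip": 0.2,"offset": [-0.001,0,0.121],"spin": 0}
    - {"grip": 0.2,"offset": [-0.001,0,0.121],"spin": 0}

```text
t: 15.8
ee_pos: [0.4436, -0.0748, 0.068]
tool_rot: [0.924, 0.383, 0.001, 0.001]
force: [2.2, 0.7, 7.5]
opening: 0.0302
```

Emit:
jog_arm:
  steps:
    - {"grip": 0.2,"offset": [0,0,-0.08],"spin": 0}
    - {"grip": 0.2,"offset": [0,0,-0.175],"spin": 0}
    - {"grip": 0.2,"offset": [0.06,-0.06,-0.175],"spin": 0}
    - {"grip": 0.2,"offset": [0.13,-0.13,-0.175],"spin": 0}
    - {"grip": 0.2,"offset": [0.2,-0.2,-0.175],"spin": 0}
    - {"grip": 0.2,"offset": [0.27,-0.27,-0.175],"spin": 0}
    - {"grip": 0.2,"offset": [0.34,-0.34,-0.175],"spin": 0}
    - {"grip": 0.2,"offset": [0.4,-0.4,-0.175],"spin": 0}
    - {"grip": 0.2,"offset": [0.436,-0.433,-0.175],"spin": 0}
    - {"grip": 0.2,"offset": [0.436,-0.433,-0.175],"spin": 0}

```text
t: 17.05
ee_pos: [0.4436, 0.2955, 0.1714]
tool_rot: [0.923, 0.384, -0.0, -0.0]
force: [1.3, -0.7, 1.0]
opening: 0.0302
```

Emit:
jog_arm:
  steps:
    - {"grip": 0.2,"offset": [0,0,0],"spin": 0}
    - {"grip": 0.2,"offset": [0,0,0.1],"spin": 0}
    - {"grip": 0.2,"offset": [0,0,0.19],"spin": 0}
    - {"grip": 0.2,"offset": [0,0,0.2],"spin": 0}
    - {"grip": 0.65,"offset": [0,0,0.2],"spin": 0}
    - {"grip": 0.65,"offset": [0,0,0.2],"spin": 0}
    - {"grip": 0.65,"offset": [0,0,0.2],"spin": 0}
    - {"grip": 0.65,"offset": [0,0,0.1],"spin": 0}
    - {"grip": 0.65,"offset": [0,0,0],"spin": 0}
    - {"grip": 0.65,"offset": [0,0,0],"spin": 0}

```text
t: 18.3
ee_pos: [0.4455, 0.295, 0.1776]
tool_rot: [0.924, 0.383, 0.004, -0.001]
force: [0.2, 1.1, 0.4]
opening: 0.0553
```

Run:
```python
from h import *
go((.44,-.20,.17),(.4095,-.318,.17),(.4095,-.318,.033))
c=cam("top"); save(c,"t6.png",(90,160,380,300),2.75)
# fresh detection on mat: light pixels inside mat polygon
m=np.zeros(c["pixels"].shape[:2],np.uint8); poly=proj(c,[(.595,-.263,.005),(.583,-.386,.005),(.358,-.361,.005),(.371,-.235,.005)]).astype(np.int32); cv2.fillPoly(m,[poly],1)
g=cv2.cvtColor(c["pixels"],cv2.COLOR_RGB2GRAY); b=((g>70)&(m>0)).astype(np.uint8); b=cv2.morphologyEx(b,cv2.MORPH_CLOSE,np.ones((5,5),np.uint8))
n,l,st,ce=cv2.connectedComponentsWithStats(b)
for i in range(1,n):
    if st[i,4]>20: print(st[i],ray(c,ce[i],.028)[0][:2].round(4))
```

```text
pose [0.4455 0.295  0.1776] yaw 44.99 F [0.2 1.1 0.4] Tz 0.018 open 0.0553 q6 -0.25 t 18.3
(0.44, -0.2, 0.17) [-0.5899  0.5769  0.0089]
(0.4095, -0.318, 0.17) [-0.7648  0.68    0.0077]
(0.4095, -0.318, 0.033) [-0.7668  0.6796  0.236 ]
[327 205  16  14 146] [ 0.5391 -0.3076]
[333 224  15  14 153] [ 0.4817 -0.3268]
[330 248  15  14 161] [ 0.4095 -0.3141]
```

View pics/t6.png

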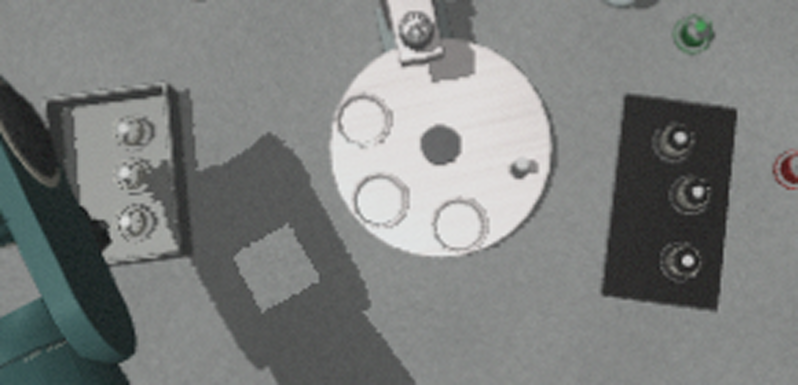

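Top view: all three spent cartridges stand in the waste box (crop 135,130 / 135,175 / 137,220), the pockets are empty and the three fresh ones have not moved. Next comes fresh1.

Emit:
jog_arm:
  steps:
    - {"grip": 0.65,"offset": [-0.18,0.2,0],"spin": 0}
    - {"grip": 0.65,"offset": [-0.37,0.39,0],"spin": 0}
    - {"grip": 0.65,"offset": [-0.554,0.591,0],"spin": 0}
    - {"grip": 0.65,"offset": [-0.554,0.591,0],"spin": -0.2}
    - {"grip": 0.65,"offset": [-0.554,0.591,0],"spin": -0.5}
    - {"grip": 0.65,"offset": [-0.554,0.591,0],"spin": -0.5}
    - {"grip": 0.65,"offset": [-0.6,0.83,0],"spin": -0.5}
    - {"grip": 0.65,"offset": [-0.6,0.83,0],"spin": -0.5}
    - {"grip": 0.65,"offset": [-0.6,0.83,0],"spin": -0.5}
    - {"grip": 0.65,"offset": [-0.6,0.83,0],"spin": -0.5}

```text
t: 19.6
ee_pos: [0.5324, -0.287, 0.1705]
tool_rot: [0.707, 0.707, -0.0, -0.0]
force: [0.2, 0.0, 0.4]
opening: 0.0558
```

Emit:
jog_arm:
  steps:
    - {"grip": 0.65,"offset": [0,0,0],"spin": 0}
    - {"grip": 0.65,"offset": [0,0,0],"spin": 0}
    - {"grip": 0.65,"offset": [0,0,0],"spin": 0}

```text
t: 19.98
ee_pos: [0.5322, -0.2838, 0.1714]
tool_rot: [0.707, 0.707, 0.0, 0.0]
force: [0.7, 0.7, -0.6]
opening: 0.0559
```

Run:
```python
from h import *
go((.5425,-.3115,.17),(.5425,-.3115,.037))
c=cam("top")
z=lambda u,h:ray(c,np.array(u)/2.75+[90-.35,160-.35],h)[:,:2].round(4)
print("cups",z([(365,121),(381,200),(460,224)],.050),"hub",z([(441,145)],.042))
```

```text
pose [ 0.5322 -0.2838  0.1714] yaw 90.05 F [ 0.7  0.7 -0.6] Tz 0.044 open 0.0559 q6 -2.1 t 19.98
(0.5425, -0.3115, 0.17) [-0.0461  0.0171  0.0024]
(0.5425, -0.3115, 0.037) [-0.0461  0.0171  0.224 ]
cups [[ 0.5554  0.0321]
 [ 0.4693  0.0121]
 [ 0.4449 -0.0737]] hub [[ 0.5314 -0.0514]]
```

Emit:
jog_arm:
  steps:
    - {"grip": 0.65,"offset": [-0.046,0.017,0.05],"spin": 0}
    - {"grip": 0.65,"offset": [-0.046,0.017,0.14],"spin": 0}
    - {"grip": 0.65,"offset": [-0.046,0.017,0.2],"spin": 0}
    - {"grip": 0.65,"offset": [-0.046,0.017,0.223],"spin": 0}
    - {"grip": 0.65,"offset": [-0.046,0.017,0.223],"spin": 0}
    - {"grip": 0.2,"offset": [-0.046,0.017,0.223],"spin": 0}
    - {"grip": 0.2,"offset": [-0.046,0.017,0.223],"spin": 0}
    - {"grip": 0.2,"offset": [-0.046,0.017,0.223],"spin": 0}
    - {"grip": 0.2,"offset": [-0.046,0.017,0.223],"spin": 0}
    - {"grip": 0.2,"offset": [-0.046,0.017,0.223],"spin": 0}

```text
t: 21.28
ee_pos: [0.5434, -0.3129, 0.0396]
tool_rot: [0.707, 0.707, 0.0, 0.001]
force: [-0.5, 1.0, 7.2]
opening: 0.0305
```

Run:
```python
from h import *
go((.5425,-.3115,.17),(.50,-.12,.20),(.5555,.0335,.20))
c=cam("side"); save(c,"s7.png",(170,240,310,345),5.5); print((proj(c,now()[1])[0]).round(1))
```

```text
pose [ 0.5434 -0.3129  0.0396] yaw 89.99 F [-0.5  1.   7.2] Tz 0.027 open 0.0305 q6 -2.13 t 21.27
(0.5425, -0.3115, 0.17) [ 0.002  -0.001  -0.2174]
(0.5, -0.12, 0.2) [ 0.3211 -0.0718 -0.2679]
(0.5555, 0.0335, 0.2) [ 0.577   0.0207 -0.268 ]
[272.7 293.9]
```

View pics/s7.png

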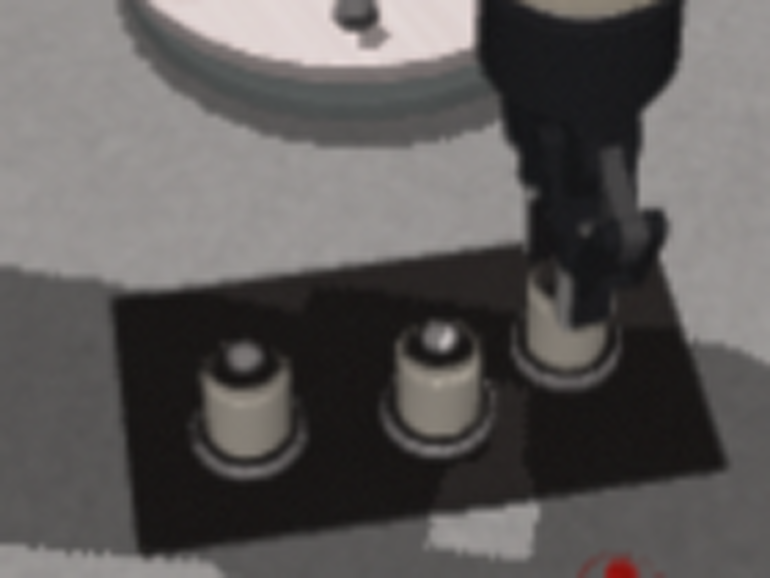

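Emit:
jog_arm:
  steps:
    - {"grip": 0.2,"offset": [0,0,-0.08],"spin": 0}
    - {"grip": 0.2,"offset": [0,0,-0.18],"spin": 0}
    - {"grip": 0.2,"offset": [0,0,-0.28],"spin": 0}
    - {"grip": 0.2,"offset": [0,0,-0.37],"spin": 0}
    - {"grip": 0.2,"offset": [0.1,0,-0.417],"spin": 0.1}
    - {"grip": 0.2,"offset": [0.2,0,-0.417],"spin": 0.2}
    - {"grip": 0.2,"offset": [0.3,0.01,-0.417],"spin": 0.3}
    - {"grip": 0.2,"offset": [0.4,0.02,-0.417],"spin": 0.4}
    - {"grip": 0.2,"offset": [0.5,0.02,-0.417],"spin": 0.5}
    - {"grip": 0.2,"offset": [0.577,0.0207,-0.417],"spin": 0.5}

```text
t: 22.58
ee_pos: [0.5547, 0.0359, 0.2889]
tool_rot: [0.924, 0.382, 0.001, 0.0]
force: [1.2, -0.4, 0.8]
opening: 0.0303
```

Emit:
jog_arm:
  steps:
    - {"grip": 0.2,"offset": [0,0,0],"spin": 0}
    - {"grip": 0.2,"offset": [0,0,0],"spin": 0}
    - {"grip": 0.2,"offset": [0,0,0],"spin": 0}

```text
t: 22.95
ee_pos: [0.5551, 0.0327, 0.288]
tool_rot: [0.924, 0.382, 0.0, 0.0]
force: [0.7, -1.0, -0.0]
opening: 0.0304
```

Run:
```python
from h import *
go((.5555,.0335,.29),(.5555,.0335,.095),(.5555,.0335,.077))
```

```text
pose [0.5551 0.0327 0.288 ] yaw 44.92 F [ 0.7 -1.  -0. ] Tz -0.001 open 0.0304 q6 -0.77 t 22.95
(0.5555, 0.0335, 0.29) [ 0.0014 -0.0004 -0.0033]
(0.5555, 0.0335, 0.095) [ 0.0014 -0.0005  0.3217]
(0.5555, 0.0335, 0.077) [ 0.0014 -0.0005  0.3517]
```

Emit:
jog_arm:
  steps:
    - {"grip": 0.2,"offset": [0.0014,0,0.1],"spin": 0}
    - {"grip": 0.2,"offset": [0.0014,0,0.2],"spin": 0}
    - {"grip": 0.2,"offset": [0.0014,0,0.29],"spin": 0}
    - {"grip": 0.2,"offset": [0.0014,0,0.32],"spin": 0}
    - {"grip": 0.2,"offset": [0.0014,0,0.335],"spin": 0}
    - {"grip": 0.2,"offset": [0.0014,0,0.345],"spin": 0}
    - {"grip": 0.2,"offset": [0.0014,0,0.35],"spin": 0}
    - {"grip": 0.2,"offset": [0.0014,0,0.35],"spin": 0}

```text
t: 23.95
ee_pos: [0.556, 0.0343, 0.0785]
tool_rot: [0.924, 0.383, 0.001, 0.0]
force: [0.3, 1.1, -0.0]
opening: 0.0306
```

Run:
```python
from h import *
go((.5555,.0335,.077))
```

```text
pose [0.556  0.0343 0.0785] yaw 44.99 F [ 0.3  1.1 -0. ] Tz 0.073 open 0.0306 q6 -0.77 t 23.95
(0.5555, 0.0335, 0.077) [-0.0016  0.0003  0.0025]
```

Emit:
jog_arm:
  steps:
    - {"grip": 0.2,"offset": [-0.001,0,0.003],"spin": 0}
    - {"grip": 0.45,"offset": [-0.001,0,0.003],"spin": 0}
    - {"grip": 0.6,"offset": [-0.001,0,0.003],"spin": 0}
    - {"grip": 0.6,"offset": [-0.001,0,0.003],"spin": 0}
    - {"grip": 0.6,"offset": [-0.001,0,-0.05],"spin": 0}
    - {"grip": 0.6,"offset": [-0.001,0,-0.15],"spin": 0}
    - {"grip": 0.6,"offset": [-0.001,0,-0.25],"spin": 0}
    - {"grip": 0.6,"offset": [-0.001,0,-0.35],"spin": 0}

```text
t: 24.95
ee_pos: [0.5549, 0.0338, 0.2898]
tool_rot: [0.924, 0.383, 0.0, 0.0]
force: [-0.0, 0.1, 0.3]
opening: 0.051
```

Emit:
jog_arm:
  steps:
    - {"grip": 0.65,"offset": [0,0,0],"spin": 0}
    - {"grip": 0.65,"offset": [-0.1,0.07,0],"spin": -0.1}
    - {"grip": 0.65,"offset": [-0.2,0.14,0],"spin": -0.2}
    - {"grip": 0.65,"offset": [-0.3,0.2,0],"spin": -0.3}
    - {"grip": 0.65,"offset": [-0.4,0.27,0],"spin": -0.4}
    - {"grip": 0.65,"offset": [-0.513,0.343,0.05],"spin": -0.5}
    - {"grip": 0.65,"offset": [-0.513,0.343,0.1],"spin": -0.5}
    - {"grip": 0.65,"offset": [-0.513,0.343,0.2],"spin": -0.5}
    - {"grip": 0.65,"offset": [-0.513,0.343,0.2],"spin": -0.5}
    - {"grip": 0.65,"offset": [-0.513,0.343,0.2],"spin": -0.5}

```text
t: 26.2
ee_pos: [0.4835, -0.329, 0.1692]
tool_rot: [0.707, 0.707, 0.0, 0.0]
force: [0.3, -0.2, 0.5]
opening: 0.0555
```

```bash
cat >> h.py <<'E'
def fresh(c):
    m=np.zeros(c["pixels"].shape[:2],np.uint8); poly=proj(c,[(.595,-.263,.005),(.583,-.386,.005),(.358,-.361,.005),(.371,-.235,.005)]).astype(np.int32); cv2.fillPoly(m,[poly],1)
    g=cv2.cvtColor(c["pixels"],cv2.COLOR_RGB2GRAY); b=((g>70)&(m>0)).astype(np.uint8); b=cv2.morphologyEx(b,cv2.MORPH_CLOSE,np.ones((5,5),np.uint8))
    n,l,st,ce=cv2.connectedComponentsWithStats(b)
    for i in range(1,n):
        if st[i,4]>20: print(st[i],ray(c,ce[i],.028)[0][:2].round(4))
E
python3 - <<'E'
from h import *
go((.4835,-.3295,.17),(.4835,-.3295,.037))
c=cam("side"); save(c,"s8.png",(170,150,320,345),4); fresh(c)
E
```

```text
pose [ 0.4835 -0.329   0.1692] yaw 90.01 F [ 0.3 -0.2  0.5] Tz 0.005 open 0.0555 q6 -2.21 t 26.2
(0.4835, -0.3295, 0.17) [-0.0008  0.     -0.0013]
(0.4835, -0.3295, 0.037) [-8.000e-04 -1.000e-04  2.204e-01]
[188 296   5  30  54] [ 0.3649 -0.2874]
[240 299  19  24 324] [ 0.4826 -0.3342]
[206 302  18  25 315] [ 0.4095 -0.323 ]
[230 333  22   4  25] [ 0.4475 -0.3865]
[195 340  16   3  21] [ 0.369  -0.3784]
```

View pics/s8.png

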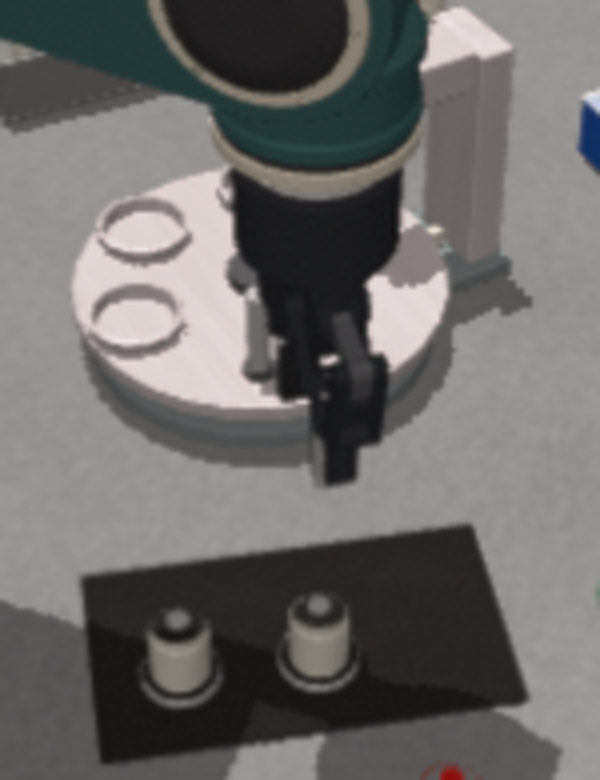

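Emit:
jog_arm:
  steps:
    - {"grip": 0.65,"offset": [-0.001,0,0.09],"spin": 0}
    - {"grip": 0.65,"offset": [-0.001,0,0.18],"spin": 0}
    - {"grip": 0.65,"offset": [-0.001,0,0.2185],"spin": 0}
    - {"grip": 0.65,"offset": [-0.001,0,0.2185],"spin": 0}
    - {"grip": 0.2,"offset": [-0.001,0,0.2185],"spin": 0}
    - {"grip": 0.2,"offset": [-0.001,0,0.2185],"spin": 0}
    - {"grip": 0.2,"offset": [-0.001,0,0.2185],"spin": 0}
    - {"grip": 0.2,"offset": [-0.001,0,0.2185],"spin": 0}
    - {"grip": 0.2,"offset": [-0.001,0,0.2185],"spin": 0}

```text
t: 27.38
ee_pos: [0.4842, -0.3304, 0.0394]
tool_rot: [0.707, 0.707, 0.0, 0.002]
force: [-0.8, 2.9, 9.1]
opening: 0.0305
```

Run:
```python
from h import *
go((.4688,.0123,.20))
c=cam("top"); fresh(c)
# pocket A content: side camera untouched; report brightness patch
save(c,"t8.png",(200,160,370,285),4.7)
```

```text
pose [ 0.4842 -0.3304  0.0394] yaw 89.99 F [-0.8  2.9  9.1] Tz -0.027 open 0.0305 q6 -2.21 t 27.38
(0.4688, 0.0123, 0.2) [ 0.5707 -0.025  -0.2688]
[ 310  198   48   74 1350] [ 0.4643 -0.3218]
```

Emit:
jog_arm:
  steps:
    - {"grip": 0.2,"offset": [0,0,-0.08],"spin": 0}
    - {"grip": 0.2,"offset": [0,0,-0.18],"spin": 0}
    - {"grip": 0.2,"offset": [0.05,0,-0.268],"spin": 0}
    - {"grip": 0.2,"offset": [0.15,-0.005,-0.268],"spin": 0}
    - {"grip": 0.2,"offset": [0.25,-0.01,-0.268],"spin": 0}
    - {"grip": 0.2,"offset": [0.35,-0.015,-0.268],"spin": 0}
    - {"grip": 0.2,"offset": [0.45,-0.02,-0.268],"spin": 0}
    - {"grip": 0.2,"offset": [0.55,-0.025,-0.268],"spin": 0}
    - {"grip": 0.2,"offset": [0.571,-0.025,-0.268],"spin": 0}
    - {"grip": 0.2,"offset": [0.571,-0.025,-0.268],"spin": 0}

```text
t: 28.68
ee_pos: [0.4683, 0.0131, 0.1985]
tool_rot: [0.707, 0.708, 0.0, 0.001]
force: [-0.6, 0.2, -1.4]
opening: 0.0302
```

Emit:
jog_arm:
  steps:
    - {"grip": 0.2,"offset": [0,0,0],"spin": 0}
    - {"grip": 0.2,"offset": [0,0,0.08],"spin": 0}
    - {"grip": 0.2,"offset": [0,0,0.15],"spin": 0}
    - {"grip": 0.2,"offset": [0,0,0.16],"spin": 0}
    - {"grip": 0.2,"offset": [0,0,0.16],"spin": 0}

```text
t: 29.3
ee_pos: [0.4685, 0.012, 0.1026]
tool_rot: [0.708, 0.707, 0.0, 0.0]
force: [-0.5, -0.1, -0.2]
opening: 0.0304
```

Run:
```python
from h import *
go((.4688,.0123,.077))
c=cam("side"); save(c,"s9.png",(180,110,320,250),4.5)
```

```text
pose [0.4685 0.012  0.1026] yaw 89.92 F [-0.5 -0.1 -0.2] Tz 0.032 open 0.0304 q6 -1.6 t 29.3
(0.4688, 0.0123, 0.077) [0.0006 0.0004 0.0426]
```

View pics/s9.png

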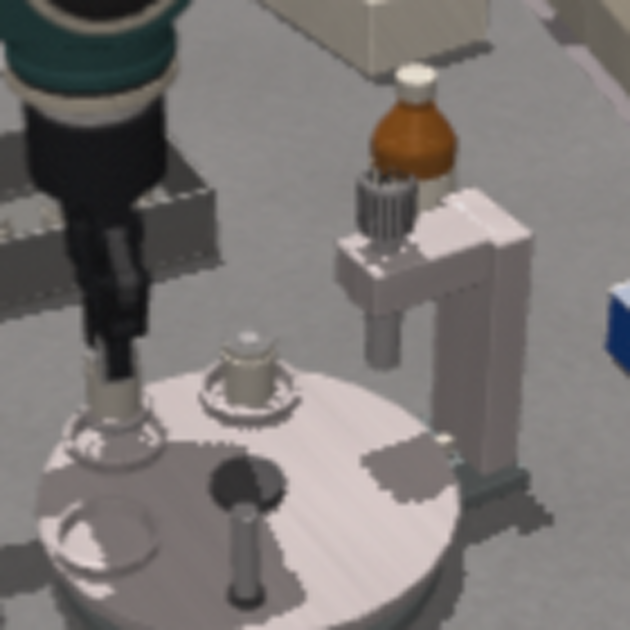

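Fresh1 stands upright in pocket A (250,380), and fresh2 hovers over cup B (115,430).

Emit:
jog_arm:
  steps:
    - {"grip": 0.2,"offset": [0,0,0.02],"spin": 0}
    - {"grip": 0.2,"offset": [0,0,0.035],"spin": 0}
    - {"grip": 0.2,"offset": [0,0,0.042],"spin": 0}
    - {"grip": 0.2,"offset": [0,0,0.043],"spin": 0}
    - {"grip": 0.45,"offset": [0,0,0.043],"spin": 0}
    - {"grip": 0.6,"offset": [0,0,0.043],"spin": 0}
    - {"grip": 0.6,"offset": [0,0,0.043],"spin": 0}
    - {"grip": 0.6,"offset": [0,0,-0.04],"spin": 0}
    - {"grip": 0.6,"offset": [0,0,-0.12],"spin": 0}
    - {"grip": 0.65,"offset": [0,0,-0.12],"spin": 0}

```text
t: 30.6
ee_pos: [0.4694, 0.0126, 0.1772]
tool_rot: [0.707, 0.707, 0.002, 0.002]
force: [0.2, 0.1, -0.4]
opening: 0.0557
```

Emit:
jog_arm:
  steps:
    - {"grip": 0.65,"offset": [-0.1,-0.02,0],"spin": 0}
    - {"grip": 0.65,"offset": [-0.2,-0.03,0],"spin": 0}
    - {"grip": 0.65,"offset": [-0.3,-0.05,0],"spin": 0}
    - {"grip": 0.65,"offset": [-0.4,-0.07,0],"spin": 0}
    - {"grip": 0.65,"offset": [-0.48,-0.09,0],"spin": 0}
    - {"grip": 0.65,"offset": [-0.548,-0.099,0],"spin": 0}
    - {"grip": 0.65,"offset": [-0.548,-0.099,0],"spin": 0}
    - {"grip": 0.65,"offset": [-0.548,-0.099,0.03],"spin": 0}

```text
t: 31.6
ee_pos: [0.4089, -0.316, 0.155]
tool_rot: [0.707, 0.707, 0.0, 0.0]
force: [-0.1, 0.5, -0.7]
opening: 0.0551
```

Run:
```python
from h import *
go((.409,-.317,.038))
fresh(cam("side"))
```

```text
pose [ 0.4089 -0.316   0.155 ] yaw 89.96 F [-0.1  0.5 -0.7] Tz 0.025 open 0.0551 q6 -2.28 t 31.6
(0.409, -0.317, 0.038) [-1.50e-03  1.00e-04  1.95e-01]
[188 296   5  30  53] [ 0.3649 -0.2868]
[206 302  18  25 317] [ 0.4097 -0.3229]
[195 339  22   4  33] [ 0.3746 -0.3786]
```

Emit:
jog_arm:
  steps:
    - {"grip": 0.65,"offset": [-0.001,0,0.09],"spin": 0}
    - {"grip": 0.65,"offset": [-0.001,0,0.16],"spin": 0}
    - {"grip": 0.65,"offset": [-0.001,0,0.194],"spin": 0}
    - {"grip": 0.65,"offset": [-0.001,0,0.194],"spin": 0}
    - {"grip": 0.2,"offset": [-0.001,0,0.194],"spin": 0}
    - {"grip": 0.2,"offset": [-0.001,0,0.194],"spin": 0}
    - {"grip": 0.2,"offset": [-0.001,0,0.194],"spin": 0}
    - {"grip": 0.2,"offset": [-0.001,0,0.194],"spin": 0}
    - {"grip": 0.2,"offset": [-0.001,0,0.194],"spin": 0}

```text
t: 32.78
ee_pos: [0.4092, -0.3168, 0.0402]
tool_rot: [0.707, 0.707, 0.0, 0.001]
force: [0.6, 2.7, 7.4]
opening: 0.0305
```

Emit:
jog_arm:
  steps:
    - {"grip": 0.2,"offset": [0,0,-0.08],"spin": 0}
    - {"grip": 0.2,"offset": [0,0,-0.18],"spin": 0}
    - {"grip": 0.2,"offset": [0.03,0,-0.268],"spin": 0}
    - {"grip": 0.2,"offset": [0.12,0.015,-0.268],"spin": 0}
    - {"grip": 0.2,"offset": [0.21,0.03,-0.268],"spin": 0}
    - {"grip": 0.2,"offset": [0.3,0.045,-0.268],"spin": 0}
    - {"grip": 0.2,"offset": [0.405,0.059,-0.268],"spin": 0}
    - {"grip": 0.2,"offset": [0.405,0.059,-0.268],"spin": 0}
    - {"grip": 0.2,"offset": [0.405,0.059,-0.268],"spin": 0}
    - {"grip": 0.2,"offset": [0.405,0.059,-0.19],"spin": 0}

```text
t: 34.02
ee_pos: [0.4455, -0.0752, 0.1555]
tool_rot: [0.708, 0.706, 0.001, 0.003]
force: [0.8, -0.4, -0.7]
opening: 0.0304
```

Run:
```python
from h import *
go((.4443,-.0739,.077))
```

```text
pose [ 0.4455 -0.0752  0.1555] yaw 89.9 F [ 0.8 -0.4 -0.7] Tz 0.03 open 0.0304 q6 -1.79 t 34.02
(0.4443, -0.0739, 0.077) [ 0.0024 -0.0027  0.1308]
```

Emit:
jog_arm:
  steps:
    - {"grip": 0.2,"offset": [0.001,-0.001,0.06],"spin": 0}
    - {"grip": 0.2,"offset": [0.001,-0.001,0.1],"spin": 0}
    - {"grip": 0.2,"offset": [0.001,-0.001,0.12],"spin": 0}
    - {"grip": 0.2,"offset": [0.001,-0.001,0.126],"spin": 0}
    - {"grip": 0.2,"offset": [0.001,-0.001,0.126],"spin": 0}
    - {"grip": 0.45,"offset": [0.001,-0.001,0.126],"spin": 0}
    - {"grip": 0.6,"offset": [0.001,-0.001,0.126],"spin": 0}
    - {"grip": 0.6,"offset": [0.001,-0.001,0.126],"spin": 0}
    - {"grip": 0.6,"offset": [0.001,-0.001,0.04],"spin": 0}
    - {"grip": 0.6,"offset": [0.001,-0.001,-0.04],"spin": 0}

```text
t: 35.28
ee_pos: [0.4432, -0.073, 0.1784]
tool_rot: [0.707, 0.707, -0.0, -0.0]
force: [0.8, 0.3, 1.2]
opening: 0.0514
```

Run:
```python
from h import *
go((.4443,-.0739,.18),(.5065,-.1386,.18),(.475,-.15,.18),(.49,-.25,.22))
```

```text
pose [ 0.4432 -0.073   0.1784] yaw 89.99 F [0.8 0.3 1.2] Tz 0.021 open 0.0514 q6 -1.79 t 35.27
(0.4443, -0.0739, 0.18) [-0.0015  0.0018 -0.0026]
(0.5065, -0.1386, 0.18) [-0.1093  0.1054 -0.0027]
(0.475, -0.15, 0.18) [-0.1283  0.0529 -0.0026]
(0.49, -0.25, 0.22) [-0.295   0.0779 -0.0693]
```

Emit:
jog_arm:
  steps:
    - {"grip": 0.6,"offset": [-0.03,0.02,-0.003],"spin": 0.1}
    - {"grip": 0.6,"offset": [-0.07,0.06,-0.003],"spin": 0.2}
    - {"grip": 0.6,"offset": [-0.109,0.105,-0.003],"spin": 0.3}
    - {"grip": 0.6,"offset": [-0.109,0.105,-0.003],"spin": 1}
    - {"grip": 0.6,"offset": [-0.109,0.105,-0.003],"spin": 1}
    - {"grip": 0.6,"offset": [-0.109,0.105,-0.003],"spin": 1}
    - {"grip": 0.6,"offset": [-0.109,0.105,-0.003],"spin": 1}
    - {"grip": 0.6,"offset": [-0.109,0.105,-0.003],"spin": 1}
    - {"grip": 0.6,"offset": [-0.109,0.105,-0.003],"spin": 1}
    - {"grip": 0.6,"offset": [-0.109,0.105,-0.003],"spin": 1}

```text
t: 36.52
ee_pos: [0.5065, -0.1385, 0.1789]
tool_rot: [1.0, 0.0, 0.0, 0.0]
force: [0.7, -0.8, 1.0]
opening: 0.0515
```

Emit:
jog_arm:
  steps:
    - {"grip": 0.6,"offset": [0,0,0],"spin": 0.09}
    - {"grip": 0.6,"offset": [0,0,0],"spin": 0.178}
    - {"grip": 0.6,"offset": [0,0,0],"spin": 0.178}
    - {"grip": 0.6,"offset": [0,0,0],"spin": 0.178}
    - {"grip": 0.6,"offset": [0,0,0],"spin": 0.178}

```text
t: 37.15
ee_pos: [0.5065, -0.1385, 0.1789]
tool_rot: [0.99, -0.138, 0.0, 0.0]
force: [0.1, 0.0, -0.0]
opening: 0.0512
```

Run:
```python
from h import *
go((.5065,-.1386,.085))
c=cam("side"); save(c,"s10.png",(170,110,320,280),4.5)
print("peg/TCP proj crop", ((proj(c,[(.5065,-.1386,.104),(.5065,-.1386,.16)])-[170,110]+.4)*4.5).round(0))
print("from there arc:")
for k in range(0,11):
    a=np.radians(254.2-6*k); P=np.array([.531+.09*np.cos(a),-.052+.09*np.sin(a)]); d=P-[.5065,-.1386]
    y=np.radians(-16); R=np.array([[np.cos(y),np.sin(y)],[np.sin(y),-np.cos(y)]]); print(k,P.round(4),(d@R/.6).round(4),"spin",round(6*k/90,3))
```

```text
pose [ 0.5065 -0.1385  0.1789] yaw -15.88 F [ 0.1  0.  -0. ] Tz -0.045 open 0.0512 q6 -0.04 t 37.15
(0.5065, -0.1386, 0.085) [1.000e-04 1.000e-04 1.564e-01]
peg/TCP proj crop [[291. 519.]
 [289. 435.]]
from there arc:
0 [ 0.5065 -0.1386] [-0.  0.] spin 0.0
1 [ 0.4976 -0.1356] [-0.0157 -0.0008] spin 0.067
2 [ 0.489  -0.1316] [-0.0312 -0.0032] spin 0.133
3 [ 0.4809 -0.1268] [-0.0464 -0.0072] spin 0.2
4 [ 0.4734 -0.1211] [-0.0611 -0.0128] spin 0.267
5 [ 0.4665 -0.1147] [-0.0751 -0.0198] spin 0.333
6 [ 0.4603 -0.1077] [-0.0883 -0.0283] spin 0.4
7 [ 0.4548 -0.1   ] [-0.1005 -0.0382] spin 0.467
8 [ 0.4502 -0.0917] [-0.1117 -0.0492] spin 0.533
9 [ 0.4465 -0.0831] [-0.1216 -0.0614] spin 0.6
10 [ 0.4437 -0.0741] [-0.1302 -0.0745] spin 0.667
```

View pics/s10.png

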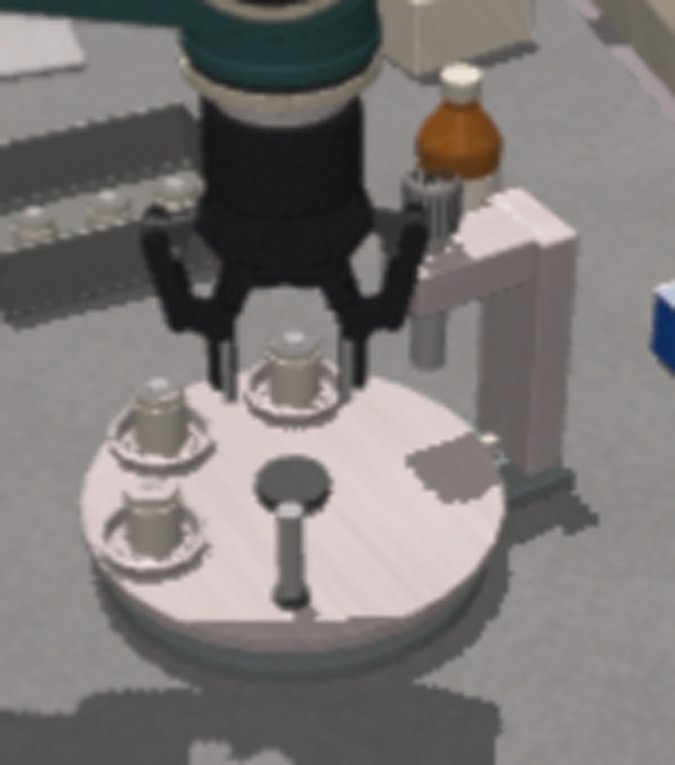

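All three fresh cartridges stand upright in their pockets: A (293,385), B (160,430) and C (155,530). The peg is at (290,510) below the gripper, and the spent ones are in the box. The fingertips sit visibly higher than the nominal TCP offset, so I lower further than that.

Emit:
jog_arm:
  steps:
    - {"grip": 0.6,"offset": [0,0,0.08],"spin": 0}
    - {"grip": 0.6,"offset": [0,0,0.15],"spin": 0}
    - {"grip": 0.6,"offset": [0,0,0.178],"spin": 0}
    - {"grip": 0.3,"offset": [0,0,0.178],"spin": 0}
    - {"grip": 0.27,"offset": [0,0,0.178],"spin": 0}
    - {"grip": 0.27,"offset": [0,0,0.178],"spin": 0}
    - {"grip": 0.27,"offset": [0,0,0.178],"spin": 0}
    - {"grip": 0.27,"offset": [0,0,0.178],"spin": 0}

```text
t: 38.2
ee_pos: [0.5066, -0.1386, 0.0724]
tool_rot: [0.99, -0.139, 0.0, 0.0]
force: [-0.6, 0.5, -0.4]
opening: 0.0231
```

Emit:
jog_arm:
  steps:
    - {"grip": 0.27,"offset": [-0.0157,-0.0008,0],"spin": 0.067}
    - {"grip": 0.27,"offset": [-0.0312,-0.0032,0],"spin": 0.133}
    - {"grip": 0.27,"offset": [-0.0464,-0.0072,0],"spin": 0.2}
    - {"grip": 0.27,"offset": [-0.0464,-0.0072,0],"spin": 0.2}

```text
t: 38.7
ee_pos: [0.4809, -0.1266, 0.0723]
tool_rot: [0.956, -0.292, 0.0, 0.0]
force: [2.8, -1.6, -1.4]
opening: 0.023
```

Run:
```python
from h import *
go((.4809,-.1268,.072))
```

```text
pose [ 0.4809 -0.1266  0.0723] yaw -33.99 F [ 2.8 -1.6 -1.4] Tz -0.001 open 0.023 q6 0.28 t 38.7
(0.4809, -0.1268, 0.072) [0.0002 0.0002 0.0004]
```

Run:
```python
from h import *
y=np.radians(-34); R=np.array([[np.cos(y),np.sin(y)],[np.sin(y),-np.cos(y)]])
for k in range(4,11):
    a=np.radians(254.2-6*k); d=np.array([.531+.09*np.cos(a),-.052+.09*np.sin(a)])-[.4809,-.1268]; print(k,(d@R/.6).round(4),"spin",round(6*(k-3)/90,3))
```

```text
4 [-0.0156 -0.0008] spin 0.067
5 [-0.0312 -0.0032] spin 0.133
6 [-0.0463 -0.0072] spin 0.2
7 [-0.061  -0.0128] spin 0.267
8 [-0.075  -0.0199] spin 0.333
9 [-0.0882 -0.0284] spin 0.4
10 [-0.1005 -0.0382] spin 0.467
```

Emit:
jog_arm:
  steps:
    - {"grip": 0.27,"offset": [-0.0156,-0.0008,0],"spin": 0.067}
    - {"grip": 0.27,"offset": [-0.0312,-0.0032,0],"spin": 0.133}
    - {"grip": 0.27,"offset": [-0.0463,-0.0072,0],"spin": 0.2}
    - {"grip": 0.27,"offset": [-0.061,-0.0128,0],"spin": 0.267}
    - {"grip": 0.27,"offset": [-0.075,-0.0199,0],"spin": 0.333}
    - {"grip": 0.27,"offset": [-0.0882,-0.0284,0],"spin": 0.4}
    - {"grip": 0.27,"offset": [-0.1005,-0.0382,0],"spin": 0.467}
    - {"grip": 0.27,"offset": [-0.1005,-0.0382,0],"spin": 0.467}
    - {"grip": 0.27,"offset": [-0.1005,-0.0382,0],"spin": 0.467}

```text
t: 39.83
ee_pos: [0.444, -0.0742, 0.0721]
tool_rot: [0.789, -0.615, 0.0, 0.0]
force: [0.3, -0.1, 0.1]
opening: 0.0232
```

Run:
```python
from h import *
go((.4437,-.0741,.072))
c=cam("side"); save(c,"s11.png",(170,110,320,280),4.5)
# peg location search later; count bright cartridge blobs around predicted pockets
for k,n in enumerate("ABC"):
    a=np.radians(14.2+60*k); print(n,(proj(c,(.531+.09*np.cos(a),-.052+.09*np.sin(a),.065))[0]).round(1))
```

```text
pose [ 0.444  -0.0742  0.0721] yaw -75.86 F [ 0.3 -0.1  0.1] Tz -0.024 open 0.0232 q6 1.1 t 39.83
(0.4437, -0.0741, 0.072) [-0.0003  0.0004  0.0002]
A [264.3 202.5]
B [234.7 192.7]
C [205.  203.2]
```

Emit:
jog_arm:
  steps:
    - {"grip": 0.6,"offset": [0,0,0],"spin": 0}
    - {"grip": 0.6,"offset": [0,0,0],"spin": 0}
    - {"grip": 0.6,"offset": [0,0,0],"spin": 0}
    - {"grip": 0.6,"offset": [0,0,-0.1],"spin": 0}
    - {"grip": 0.6,"offset": [0,0,-0.2],"spin": 0}
    - {"grip": 0.6,"offset": [0,0,-0.3],"spin": 0}
    - {"grip": 0.6,"offset": [0,0,-0.38],"spin": -0.1}
    - {"grip": 0.6,"offset": [0,0,-0.38],"spin": -0.2}
    - {"grip": 0.6,"offset": [0,0,-0.38],"spin": -0.3}
    - {"grip": 0.6,"offset": [0,0,-0.38],"spin": -0.4}

```text
t: 41.12
ee_pos: [0.4437, -0.0739, 0.3001]
tool_rot: [0.94, -0.34, 0.0, -0.0]
force: [0.8, 0.0, -0.4]
opening: 0.0512
```

Run:
```python
from h import *
go((.618,-.030,.30))
c=cam("side"); old=cv2.imread("pics/s10.png"); s=4.5
new=cv2.resize(c["pixels"][110:280,170:320,::-1],None,fx=s,fy=s,interpolation=cv2.INTER_CUBIC)
f=lambda P:((proj(c,P)[0]-[170,110]+.4)*s)
def P(deg,z): a=np.radians(deg); return (.531+.09*np.cos(a),-.052+.09*np.sin(a),z)
def patch(im,u,h=45): x,y=np.round(u).astype(int); return im[y-h:y+h,x-h:x+h]
tpl=patch(old,f(P(134.2,.065)))   # a fresh cartridge in its cup
for d in (14.2,74.2,134.2,194.2,254.2):
    u=f(P(d,.065)); reg=patch(new,u,60)
    r=cv2.matchTemplate(reg,tpl,cv2.TM_CCOEFF_NORMED); _,mx,_,loc=cv2.minMaxLoc(r); print(d,"fresh score",round(mx,2),"shift px raw",((np.array(loc)-15)/s).round(1), "diff old/new",round(float(cv2.absdiff(patch(old,u),patch(new,u)).mean()),1))
pt=patch(old,f((.5065,-.1386,.08)),30)
r=cv2.matchTemplate(patch(new,f(P(194.2,.08)),60),pt,cv2.TM_CCOEFF_NORMED);_,mx,_,loc=cv2.minMaxLoc(r);print("peg at 194",round(mx,2),((np.array(loc)-30)/s).round(1))
```

```text
pose [ 0.4437 -0.0739  0.3001] yaw -39.75 F [ 0.8  0.  -0.4] Tz 0.026 open 0.0512 q6 0.47 t 41.12
(0.618, -0.03, 0.3) [ 1.765e-01 -2.420e-01  2.000e-04]
14.2 fresh score 0.46 shift px raw [-0.9 -0.2] diff old/new 52.1
74.2 fresh score 0.78 shift px raw [-0.4 -0.4] diff old/new 13.0
134.2 fresh score 0.96 shift px raw [0. 0.] diff old/new 12.4
194.2 fresh score 0.3 shift px raw [3.3 3.3] diff old/new 41.7
254.2 fresh score -0.02 shift px raw [-3.3  3.3] diff old/new 44.5
peg at 194 0.97 [0.7 1.6]
```

Emit:
jog_arm:
  steps:
    - {"grip": 0.7,"offset": [0.08,-0.11,0],"spin": -0.1}
    - {"grip": 0.7,"offset": [0.14,-0.2,0],"spin": -0.2}
    - {"grip": 0.7,"offset": [0.1765,-0.242,0],"spin": -1}
    - {"grip": 0.7,"offset": [0.1765,-0.242,0],"spin": -1}
    - {"grip": 0.7,"offset": [0.1765,-0.242,0],"spin": -1}
    - {"grip": 0.7,"offset": [0.1765,-0.242,0],"spin": -1}
    - {"grip": 0.7,"offset": [0.1765,-0.242,0],"spin": -1}
    - {"grip": 0.7,"offset": [0.1765,-0.242,0],"spin": -1}
    - {"grip": 0.7,"offset": [0.1765,-0.242,0],"spin": -1}
    - {"grip": 0.7,"offset": [0.1765,-0.242,0],"spin": -1}

```text
t: 42.42
ee_pos: [0.6183, -0.031, 0.2999]
tool_rot: [0.907, 0.421, -0.0, -0.0]
force: [0.2, -0.7, -0.1]
opening: 0.0597
```

Emit:
jog_arm:
  steps:
    - {"grip": 0.7,"offset": [0,0,0],"spin": -1}
    - {"grip": 0.7,"offset": [0,0,0],"spin": -1}
    - {"grip": 0.7,"offset": [0,0,0],"spin": -1}
    - {"grip": 0.7,"offset": [0,0,0],"spin": -1}
    - {"grip": 0.7,"offset": [0,0,0],"spin": -1}
    - {"grip": 0.7,"offset": [0,0,0],"spin": -1}
    - {"grip": 0.7,"offset": [0,0,0],"spin": -1}
    - {"grip": 0.7,"offset": [0,0,0],"spin": -1}
    - {"grip": 0.7,"offset": [0,0,0.1],"spin": -1}
    - {"grip": 0.7,"offset": [0,0,0.1],"spin": -1}

```text
t: 43.68
ee_pos: [0.6167, -0.0309, 0.2359]
tool_rot: [0.345, 0.939, -0.001, -0.003]
force: [1.0, 0.3, -0.6]
opening: 0.0597
```

Run:
```python
from h import *
go((.618,-.030,.195))
```

```text
pose [ 0.6167 -0.0309  0.2359] yaw 139.68 F [ 1.   0.3 -0.6] Tz 0.034 open 0.0597 q6 -2.53 t 43.67
(0.618, -0.03, 0.195) [-0.001   0.0028  0.0681]
```

Emit:
jog_arm:
  steps:
    - {"grip": 0.7,"offset": [0,0,0.04],"spin": 0}
    - {"grip": 0.7,"offset": [0,0,0.075],"spin": 0}
    - {"grip": 0.7,"offset": [0,0,0.075],"spin": 0}
    - {"grip": 0.2,"offset": [0,0,0.075],"spin": 0}
    - {"grip": 0.2,"offset": [0,0,0.075],"spin": 0}
    - {"grip": 0.2,"offset": [0,0,0.075],"spin": 0}
    - {"grip": 0.2,"offset": [0,0,0.075],"spin": 0}
    - {"grip": 0.2,"offset": [0,0,0.075],"spin": 0}
    - {"grip": 0.2,"offset": [0,0,0.075],"spin": 0}
  grip_force: 40

```text
t: 44.8
ee_pos: [0.6178, -0.0302, 0.1969]
tool_rot: [0.342, 0.94, 0.001, -0.0]
force: [-10.8, 6.3, 9.8]
opening: 0.0301
```

Run:
```python
from h import *
go((.618,-.030,.195))
```

```text
pose [ 0.6178 -0.0302  0.1969] yaw 139.94 F [-10.8   6.3   9.8] Tz 0.029 open 0.0301 q6 -2.53 t 44.8
(0.618, -0.03, 0.195) [-0.0001  0.0004  0.0032]
```

Emit:
jog_arm:
  steps:
    - {"grip": 0.2,"offset": [0.0035,0,0],"spin": 0.1}
    - {"grip": 0.2,"offset": [0.0035,0,0],"spin": 0.2}
    - {"grip": 0.2,"offset": [0.0035,0,0],"spin": 0.3}
    - {"grip": 0.2,"offset": [0.0035,0,0],"spin": 0.4}
    - {"grip": 0.2,"offset": [0.0035,0,0],"spin": 0.5}

```text
t: 45.42
ee_pos: [0.6164, -0.0281, 0.197]
tool_rot: [0.678, 0.735, 0.001, -0.001]
force: [-10.3, 13.8, 8.6]
opening: 0.0299
```

Run:
```python
from h import *
go((.618,-.030,.195))
```

```text
pose [ 0.6164 -0.0281  0.197 ] yaw 94.67 F [-10.3  13.8   8.6] Tz 0.103 open 0.0299 q6 -1.74 t 45.42
(0.618, -0.03, 0.195) [-0.0033  0.0023  0.0033]
```

Emit:
jog_arm:
  steps:
    - {"grip": 0.2,"offset": [0.005,-0.003,0],"spin": 0.1}
    - {"grip": 0.2,"offset": [0.005,-0.003,0],"spin": 0.2}
    - {"grip": 0.2,"offset": [0.005,-0.003,0],"spin": 0.3}
    - {"grip": 0.2,"offset": [0.005,-0.003,0],"spin": 0.4}
    - {"grip": 0.2,"offset": [0.005,-0.003,0],"spin": 0.5}

```text
t: 46.05
ee_pos: [0.6163, -0.0255, 0.1971]
tool_rot: [0.908, 0.42, 0.003, 0.0]
force: [14.2, 12.6, 1.1]
opening: 0.0298
```

Run:
```python
from h import *
go((.618,-.030,.195))
```

```text
pose [ 0.6163 -0.0255  0.1971] yaw 49.67 F [14.2 12.6  1.1] Tz 0.066 open 0.0298 q6 -0.95 t 46.05
(0.618, -0.03, 0.195) [-0.0039  0.007   0.0035]
```

Emit:
jog_arm:
  steps:
    - {"grip": 0.5,"offset": [0,0,0],"spin": 0}
    - {"grip": 0.5,"offset": [0,0,0],"spin": 0}
    - {"grip": 0.5,"offset": [0.0033,0.007,0],"spin": 0}
    - {"grip": 0.2,"offset": [0.0033,0.007,0],"spin": 0}
    - {"grip": 0.2,"offset": [0.0033,0.007,0],"spin": 0}
    - {"grip": 0.2,"offset": [0.0033,0.007,0],"spin": 0}
    - {"grip": 0.2,"offset": [0.0033,0.007,0],"spin": 0}
    - {"grip": 0.2,"offset": [0.0033,0.007,0],"spin": 0}

```text
t: 47.05
ee_pos: [0.6198, -0.0278, 0.1955]
tool_rot: [0.906, 0.422, 0.001, 0.0]
force: [5.1, 3.4, 0.8]
opening: 0.0298
```

Run:
```python
from h import *
go((.619,-.0271,.195))
```

```text
pose [ 0.6198 -0.0278  0.1955] yaw 49.96 F [5.1 3.4 0.8] Tz -0.051 open 0.0298 q6 -0.96 t 47.05
(0.619, -0.0271, 0.195) [ 0.     -0.0017  0.0008]
```

Emit:
jog_arm:
  steps:
    - {"grip": 0.2,"offset": [0,0,0],"spin": 0.1}
    - {"grip": 0.2,"offset": [0,0,0],"spin": 0.2}
    - {"grip": 0.2,"offset": [0,0,0],"spin": 0.3}
    - {"grip": 0.2,"offset": [0,0,0],"spin": 0.4}
    - {"grip": 0.2,"offset": [0,0,0],"spin": 0.5}
    - {"grip": 0.2,"offset": [0,0,0],"spin": 0.6}
    - {"grip": 0.2,"offset": [0,0,0],"spin": 0.7}
    - {"grip": 0.2,"offset": [0,0,0],"spin": 0.7}

```text
t: 48.05
ee_pos: [0.6192, -0.0279, 0.1954]
tool_rot: [0.994, -0.113, 0.0, -0.0]
force: [0.1, 1.6, 4.2]
opening: 0.0296
```

Run:
```python
from h import *
go((.619,-.0271,.195))
```

```text
pose [ 0.6192 -0.0279  0.1954] yaw -13.0 F [0.1 1.6 4.2] Tz -0.072 open 0.0296 q6 0.14 t 48.05
(0.619, -0.0271, 0.195) [-0.0007 -0.0012  0.0007]
```

Emit:
jog_arm:
  steps:
    - {"grip": 0.2,"offset": [0,0,0],"spin": 0.1}
    - {"grip": 0.2,"offset": [0,0,0],"spin": 0.2}
    - {"grip": 0.2,"offset": [0,0,0],"spin": 0.3}
    - {"grip": 0.2,"offset": [0,0,0],"spin": 0.4}
    - {"grip": 0.2,"offset": [0,0,0],"spin": 0.5}
    - {"grip": 0.2,"offset": [0,0,0],"spin": 0.6}
    - {"grip": 0.2,"offset": [0,0,0],"spin": 0.7}
    - {"grip": 0.2,"offset": [0,0,0],"spin": 0.8}
    - {"grip": 0.2,"offset": [0,0,0],"spin": 0.9}
    - {"grip": 0.2,"offset": [0,0,0],"spin": 1.0}

```text
t: 49.3
ee_pos: [0.619, -0.0272, 0.1954]
tool_rot: [-0.622, 0.783, 0.001, 0.0]
force: [-2.4, 7.0, 5.1]
opening: 0.0299
```

Run:
```python
from h import *
go((.619,-.0271,.195))
```

```text
pose [ 0.619  -0.0272  0.1954] yaw -103.06 F [-2.4  7.   5.1] Tz 0.104 open 0.0299 q6 1.71 t 49.3
(0.619, -0.0271, 0.195) [-0.0001  0.      0.0007]
```

Emit:
jog_arm:
  steps:
    - {"grip": 0.2,"offset": [0,0,0],"spin": 0.1}
    - {"grip": 0.2,"offset": [0,0,0],"spin": 0.2}
    - {"grip": 0.2,"offset": [0,0,0],"spin": 0.3}
    - {"grip": 0.2,"offset": [0,0,0],"spin": 0.4}
    - {"grip": 0.2,"offset": [0,0,0],"spin": 0.5}
    - {"grip": 0.2,"offset": [0,0,0],"spin": 0.6}
    - {"grip": 0.2,"offset": [0,0,0],"spin": 0.6}

```text
t: 50.18
ee_pos: [0.6194, -0.0269, 0.1954]
tool_rot: [-0.2, 0.98, 0.001, 0.001]
force: [1.3, 9.6, 3.7]
opening: 0.0299
```

Run:
```python
from h import *
go((.619,-.0271,.195))
c=cam("side"); save(c,"s12raw.png",(225,110,305,230),6)
# ram tip: scan column along ram axis for grey-level, z from .12 to .06
x,y=.531+.09*np.cos(np.radians(14.2)),-.052+.09*np.sin(np.radians(14.2))
g=cv2.cvtColor(c["pixels"],cv2.COLOR_RGB2GRAY)
for z in np.arange(.15,.04,-.004):
    u=proj(c,(.619,-.028,z))[0]; k=cv2.getRectSubPix(g,(7,1),tuple(map(float,u))); print(round(z,3),u.round(1),k[0])
```

```text
pose [ 0.6194 -0.0269  0.1954] yaw -156.9 F [1.3 9.6 3.7] Tz 0.064 open 0.0299 q6 2.65 t 50.17
(0.619, -0.0271, 0.195) [ 0.0007 -0.0001  0.0007]
0.15 [265.  175.5] [ 95 104 102 100 100 100  99]
0.146 [265.  176.8] [ 94 104 102 100 100 100 101]
0.142 [265.  178.1] [ 95 104 102 100  99  97  99]
0.138 [264.9 179.4] [91 99 97 96 95 88 85]
0.134 [264.9 180.7] [90 94 95 93 93 89 87]
0.13 [264.8 181.9] [94 95 96 96 94 91 89]
0.126 [264.8 183.2] [92 92 95 96 94 90 89]
0.122 [264.8 184.5] [93 93 95 96 95 89 87]
0.118 [264.7 185.7] [91 93 96 97 95 90 87]
0.114 [264.7 187. ] [91 93 97 97 95 89 91]
0.11 [264.7 188.3] [91 92 96 97 95 89 92]
0.106 [264.6 189.5] [92 93 96 97 94 89 90]
0.102 [264.6 190.8] [94 93 96 97 94 88 89]
0.098 [264.6 192. ] [93 93 96 96 93 88 88]
0.094 [264.5 193.2] [95 93 96 96 93 87 89]
0.09 [264.5 194.5] [102  97  97  96  93  91  99]
0.086 [264.5 195.7] [130 115 109 108 107 111 120]
0.082 [264.4 196.9] [175 164 149 137 133 132 127]
0.078 [264.4 198.1] [143 151 152 146 134 122 113]
0.074 [264.4 199.3] [123 124 125 125 122 117 113]
0.07 [264.3 200.5] [123 125 125 126 124 120 114]
0.066 [264.3 201.7] [117 120 120 120 118 114 108]
0.062 [264.3 202.9] [116 117 118 118 116 113 107]
0.058 [264.2 204.1] [116 117 117 118 115 112 107]
0.054 [264.2 205.3] [116 118 118 118 115 112 107]
0.05 [264.2 206.5] [116 118 118 117 115 112 106]
0.046 [264.1 207.7] [116 118 117 117 115 111 106]
0.042 [264.1 208.8] [123 119 118 117 115 111 107]
```

Emit:
jog_arm:
  steps:
    - {"grip": 0.6,"offset": [0,0,0],"spin": 0}
    - {"grip": 0.6,"offset": [0,0,0],"spin": 0}
    - {"grip": 0.6,"offset": [0,0,0],"spin": 0}
    - {"grip": 0.6,"offset": [0,0,0],"spin": -0.1}
    - {"grip": 0.6,"offset": [0,0,0],"spin": -0.2}
    - {"grip": 0.6,"offset": [0,0,0],"spin": -0.3}
    - {"grip": 0.6,"offset": [0,0,0],"spin": -0.4}
    - {"grip": 0.6,"offset": [0,0,0],"spin": -0.5}
    - {"grip": 0.6,"offset": [0,0,0],"spin": -0.6}
    - {"grip": 0.6,"offset": [0,0,0],"spin": -0.7}

```text
t: 51.48
ee_pos: [0.619, -0.0281, 0.1949]
tool_rot: [-0.684, 0.73, 0.0, -0.0]
force: [0.8, -0.6, 0.3]
opening: 0.0509
```

Emit:
jog_arm:
  steps:
    - {"grip": 0.6,"offset": [0,0,0],"spin": -0.1}
    - {"grip": 0.6,"offset": [0,0,0],"spin": -0.2}
    - {"grip": 0.6,"offset": [0,0,0],"spin": -0.3}
    - {"grip": 0.6,"offset": [0,0,0],"spin": -0.4}
    - {"grip": 0.6,"offset": [0,0,0],"spin": -0.5}
    - {"grip": 0.6,"offset": [0,0,0],"spin": -0.6}
    - {"grip": 0.6,"offset": [0,0,0],"spin": -0.7}
    - {"grip": 0.6,"offset": [0,0,0],"spin": -0.8}
    - {"grip": 0.6,"offset": [0,0,0],"spin": -0.8}

```text
t: 52.6
ee_pos: [0.6191, -0.0281, 0.195]
tool_rot: [0.981, -0.192, -0.0, 0.0]
force: [0.0, -0.7, -0.1]
opening: 0.0513
```

Emit:
jog_arm:
  steps:
    - {"grip": 0.2,"offset": [0,0,0],"spin": 0}
    - {"grip": 0.2,"offset": [0,0,0],"spin": 0}
    - {"grip": 0.2,"offset": [0,0,0],"spin": 0}
    - {"grip": 0.2,"offset": [0,0,0],"spin": 0}
    - {"grip": 0.2,"offset": [0,0,0],"spin": 0}
    - {"grip": 0.2,"offset": [0,0,0],"spin": 0}
    - {"grip": 0.2,"offset": [0,0,0],"spin": 0.1}
    - {"grip": 0.2,"offset": [0,0,0],"spin": 0.2}
    - {"grip": 0.2,"offset": [0,0,0],"spin": 0.3}
    - {"grip": 0.2,"offset": [0,0,0],"spin": 0.4}

```text
t: 53.85
ee_pos: [0.6188, -0.0277, 0.1951]
tool_rot: [0.873, -0.487, -0.0, -0.0]
force: [-2.2, 0.6, 4.6]
opening: 0.0299
```

Run:
```python
from h import *
go((.619,-.0271,.195))
```

```text
pose [ 0.6188 -0.0277  0.1951] yaw -58.35 F [-2.2  0.6  4.6] Tz 0.138 open 0.0299 q6 0.93 t 53.85
(0.619, -0.0271, 0.195) [-0.0007 -0.0008  0.0002]
```

Emit:
jog_arm:
  steps:
    - {"grip": 0.2,"offset": [0,0,0],"spin": 0.1}
    - {"grip": 0.2,"offset": [0,0,0],"spin": 0.2}
    - {"grip": 0.2,"offset": [0,0,0],"spin": 0.3}
    - {"grip": 0.2,"offset": [0,0,0],"spin": 0.4}
    - {"grip": 0.2,"offset": [0,0,0],"spin": 0.5}
    - {"grip": 0.2,"offset": [0,0,0],"spin": 0.6}

```text
t: 54.6
ee_pos: [0.6188, -0.0271, 0.1951]
tool_rot: [-0.557, 0.831, 0.001, 0.0]
force: [-3.7, 6.5, 3.8]
opening: 0.0297
```

Run:
```python
from h import *
go((.619,-.0271,.195))
```

```text
pose [ 0.6188 -0.0271  0.1951] yaw -112.33 F [-3.7  6.5  3.8] Tz 0.07 open 0.0297 q6 1.87 t 54.6
(0.619, -0.0271, 0.195) [-0.0001 -0.0004  0.0002]
```

Emit:
jog_arm:
  steps:
    - {"grip": 0.2,"offset": [0,0,0],"spin": 0.1}
    - {"grip": 0.2,"offset": [0,0,0],"spin": 0.2}
    - {"grip": 0.2,"offset": [0,0,0],"spin": 0.3}
    - {"grip": 0.2,"offset": [0,0,0],"spin": 0.4}
    - {"grip": 0.2,"offset": [0,0,0],"spin": 0.5}
    - {"grip": 0.2,"offset": [0,0,0],"spin": 0.6}

```text
t: 55.35
ee_pos: [0.6193, -0.0266, 0.1952]
tool_rot: [-0.119, 0.993, 0.001, 0.0]
force: [1.4, 9.5, 2.9]
opening: 0.0301
```

Run:
```python
from h import *
go((.619,-.0271,.195))
c=cam("side"); g=cv2.cvtColor(c["pixels"],cv2.COLOR_RGB2GRAY)
for z in np.arange(.094,.07,-.004):
    u=proj(c,(.619,-.028,z))[0]; k=cv2.getRectSubPix(g,(7,1),tuple(map(float,u))); print(round(z,3),k[0])
```

```text
pose [ 0.6193 -0.0266  0.1952] yaw -166.31 F [1.4 9.5 2.9] Tz 0.082 open 0.0301 q6 2.82 t 55.35
(0.619, -0.0271, 0.195) [ 0.0006 -0.0006  0.0003]
0.094 [96 94 96 96 93 87 90]
0.09 [103  97  97  97  94  91  99]
0.086 [131 115 109 108 108 111 120]
0.082 [175 165 150 138 133 131 128]
0.078 [143 152 153 146 134 122 112]
0.074 [123 125 124 124 122 118 114]
```

Emit:
jog_arm:
  steps:
    - {"grip": 0.6,"offset": [0,0,0],"spin": 0}
    - {"grip": 0.6,"offset": [0,0,0],"spin": 0}
    - {"grip": 0.7,"offset": [0,0,0],"spin": 0}
    - {"grip": 0.7,"offset": [0,0,0],"spin": 0}
    - {"grip": 0.7,"offset": [0,0,-0.08],"spin": 0}
    - {"grip": 0.7,"offset": [0,0,-0.17],"spin": 0}
    - {"grip": 0.7,"offset": [0,0,-0.25],"spin": 0}
    - {"grip": 0.7,"offset": [0,0,-0.25],"spin": 0}

```text
t: 56.4
ee_pos: [0.6197, -0.0281, 0.3495]
tool_rot: [-0.121, 0.993, -0.001, 0.003]
force: [0.7, -0.2, -0.7]
opening: 0.0596
```

Run:
```python
from h import *
go((.50,-.25,.34),(.45,-.35,.34))
```

```text
pose [ 0.6197 -0.0281  0.3495] yaw -166.06 F [ 0.7 -0.2 -0.7] Tz -0.044 open 0.0596 q6 2.81 t 56.4
(0.5, -0.25, 0.34) [ 0.2828 -0.3109  0.0149]
(0.45, -0.35, 0.34) [ 0.4038 -0.4526  0.0144]
```

Run:
```python
from h import *
c=cam("side"); save(c,"fs.png",(130,110,330,300),2.9)
```

Emit:
jog_arm:
  steps:
    - {"grip": 0.7,"offset": [0.08,-0.08,0],"spin": 0}
    - {"grip": 0.7,"offset": [0.15,-0.16,0],"spin": 0}
    - {"grip": 0.7,"offset": [0.22,-0.24,0],"spin": 0}
    - {"grip": 0.7,"offset": [0.28,-0.31,0],"spin": 0}
    - {"grip": 0.7,"offset": [0.34,-0.38,0],"spin": 0}
    - {"grip": 0.7,"offset": [0.4,-0.45,0],"spin": 0}
    - {"grip": 0.7,"offset": [0.4,-0.45,0],"spin": 0}
    - {"grip": 0.7,"offset": [0.4,-0.45,0],"spin": 0}
    - {"grip": 0.7,"offset": [0.4,-0.45,0],"spin": 0}

```text
t: 57.58
ee_pos: [0.4517, -0.3469, 0.3446]
tool_rot: [-0.122, 0.993, 0.0, -0.0]
force: [0.2, 0.5, 0.3]
opening: 0.06
```

Run:
```python
from h import *
c=cam("top"); save(c,"ft.png",(100,110,340,270),1.0)
a=cv2.imread("pics/fs.png"); a=a[:551,:440] if 0 else cv2.resize(a,(420,399)); b=cv2.resize(c["pixels"][110:300,100:300,::-1],(375,356),interpolation=cv2.INTER_CUBIC)
m=np.zeros((400,800,3),np.uint8); m[:399,:420]=a; m[:356,425:]=b; cv2.imwrite("pics/final.png",m); go()
```

```text
pose [ 0.4517 -0.3469  0.3448] yaw -165.98 F [-0.1 -0.2 -0.1] Tz 0.006 open 0.0597 q6 2.2 t 57.62
```

View pics/final.png

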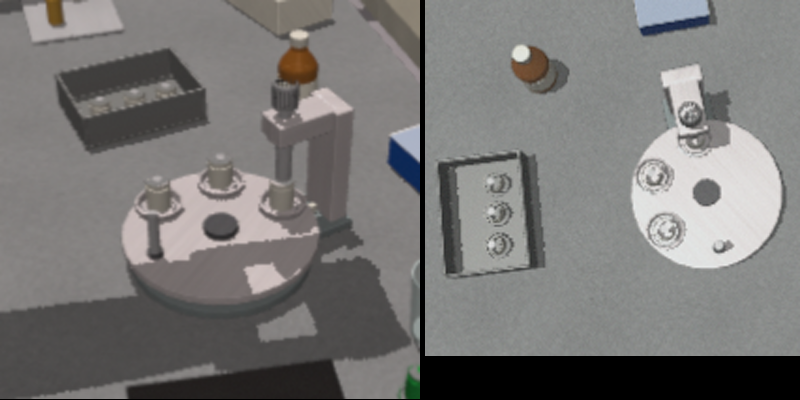

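The final view shows A under the press with the ram on it (283,190), B (220,175) and C (157,195) upright, the peg at (155,240), and the three spent ones in the box. The bottle is untouched.

```bash
python3 -c "
from bench import *
print(finish_job())"
```

```text
the job is handed in; nothing more can be done
None
```

The changer is reloaded and pressed, and I handed the job in at about 58 s.

- **Cartridges:** I dropped the three spent cartridges into the waste box. The three fresh ones went upright into pockets A, B and C, and none is left on the mat.
- **Carousel:** I turned it one detent clockwise by the peg. The force on the gripper fell to about zero at the end of the turn, and the image afterwards matched an exact 60° turn.
- **Press:** I turned the thimble clockwise about 7.8 rad in all. The ram tip stopped at about 87 mm above the bench, where a fresh cartridge tops out at 88 mm. It did not move during the last 2.6 rad, about ten clicks, while the wrist torque read 0.07–0.14 N m.

**Last checks:** The final pictures show A under the ram, B and C upright, the three spent ones in the box, and the gripper away and open. The bottle stands where it was.

**Not confirmed or in disagreement:**
- The clutch clicks were inferred from the blocked ram and the torque, not read directly.
- The fingertips looked about 20 mm higher in the pictures than the stated tool offset. The first close on a cartridge missed because of this, and I corrected all later heights from the pictures.
- My first estimate of the thimble axis was about 3 mm off, with up to about 19 N of side force until I re-centred the grip.
- The beaker was only partly in the last crop, so I did not check it separately. The arm never went near it.

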